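Wedge a form block tight in the bench vise

ROBOT

A 6-joint arm with a two-finger parallel gripper is mounted at the origin on the work surface. World frame = base frame: x ahead of the robot, y to its left, z up, the work surface at z = 0. Lengths are in mm, angles in rad, forces in N, time in s.
With the tool pointing down it reaches from about 275 to 875 mm from the base axis. Payload 12.5 kg.
Tool frame: the origin (TCP) lies at the very end of the fingers, on their centre line; the grasp point (between the pads) lies 19 mm behind it; z points along the fingers, y is the direction in which the jaws open and shut (so a half turn about z gives the same grasp; the last joint's range is limited). The gripper opens to 85 mm and grips with 20 to 120 N. Pads are 22 mm wide; open, the fingers measure 114 mm over their backs; the gripper's body (76 mm by 85 mm) begins 54 mm behind the grasp point. The pads swing forward as they close: fully open they stand 13 mm farther back than shut.
Start: joints at [-1.396, 0.351, 1.652, -0, 1.139, -0.085], TCP at [141.308, -531.523, 231.29] pointing down, gripper open.
Joint ranges: [-2.75, 2.75], [-0.79, 2.1], [0.01, 2.65], [-1.57, 4.71], [0.07, 3.14], [-2.87, 2.87]. Speed limits (rad/s): [2.22, 2.22, 2.79, 3.14, 3.14, 3.14].

INTERFACE

Orientations are given as a rotation vector (axis times angle).
In Python, from cell import env gives the robot as it stands.
- The arm moves only by the tool play_rows, never from a script. Its argument "targets" is a list of rows, each a list of 4 numbers: the shift along the tool's x, y, z in units of 0.03 m (1.0 is 0.03 m), then the turn about the tool's z in units of pi/2 rad (1.0 is pi/2 rad). A call has 1 to 10 rows; each row shifts and turns the commanded pose from where the row before left it, along the tool's axes as they then stand; what a row does not reach is not made up. A row lasts 1/12 s, in which the tool goes at most 41.7 mm and 7.16 degrees, less where a joint would pass 70% of its speed; a pose out of reach is approached as far as the arm can. A call with a number of a shift or a turn outside -1 to 1 is refused whole. A call with a gripper value outside its range is refused whole. "claw" is the closure, from 0 (fully open) to 1 (shut), set as the call begins (left out, the last holds). The fingers move at their own pace and stop on an object; "squeeze" is the grip in N (left out, the last holds). Time passes only in rows, so rows that do not move let the fingers close. It gives the time, the measured TCP pose, the force and the opening at its end, in the units of the state.
- env.observe(): the state, without advancing time (a new reading comes with each control period).
- env.get_image(name): name is "side" or "top"; returns a dict with "pixels" (384x512x3 uint8, blue, green, red), "mtx" (3x3 intrinsics, pixels), "k1" (the pictures are not rectified: a ray, as slopes to the right and down, at radius r is drawn at 1 + k1 r^2 times it, then the intrinsics apply), "R" (3x3) and "t" (3): a world point X has camera coordinates R X + t. Camera axes: x right, y down, z forward; pixel columns grow to the right and rows downward; lengths in mm; the calibration is good to about 2 mm. A picture is of the moment at which its call begins. There is no depth.
- env.close_job(): hands the job in, once; it reports no verdict.
The state is a dict: "time": time; "q": joint angles; "qd": joint speeds; "tau": joint torques, N m; "position": TCP position; "ee_rot": TCP orientation; "ft_force": force on the tool from outside, world axes, zero at the start; "torque": the same for the moment, N m; "grip_width": finger opening in mm.
Only numpy, scipy, OpenCV 4.12 (cv2) and the standard library are available. Lean on these libraries where they do the work, as an engineer would, in place of code of your own. Each camera call takes 0.05 s, during which the arm holds its last target.

TASK

Clamp the plywood form block in the wedge vise: slide it along the vise board until it is home against both the long fence and the end stop, then set the tapered wedge on the board, thin end first, in the gap between the block and the slanted cleat. Let go of the wedge, take the mallet and tap the wedge's thick end until it is tight and goes no further, so that the block is firmly clamped; then lay the mallet down on the bench, off the vise. Leave the packing strip, the spoon and the tin alone.

Things in the scene. Friction and masses are not known exactly. Their poses are not given: they have to be found in the camera images.
- vise: Wedge vise fixed to the bench: plywood board 205 x 285 x 18 mm with oak fence, stop and slanted cleat screwed on. Origin on the bench top, board top at z = +18 mm; the board spans x -90 to +115, y -160 to +125 mm. The wedge goes in from the -y side, toward +y. The gap between home block and cleat narrows 1 in 8 toward +y: 35 mm at y = -75, 19.6 mm at y = +50.
- fence: The vise's long fence: oak bar 40 x 225 mm, 30 mm high. Origin: centre of its underside, in the vise frame at x = +80, y = +7.5, z = +18 mm. Its inner face is the plane x = +60 mm of the vise frame.
- stop: The vise's end stop: oak block 45 x 30 mm, 30 mm high. Origin: centre of its underside, in the vise frame at x = +35.5, y = +95, z = +18 mm. Its working face, facing -y, is the plane y = +80 mm of the vise frame.
- cleat: The vise's slanted cleat: oak bar 40 x 180 mm, 26 mm high, from y = -75 to +104 mm in the vise frame. Origin: centre of its underside; its y runs along its length, its inner face is its own plane x = +20 mm: x = -31 mm at y = -75, x = -9 mm at y = +100 in the vise frame.
- block: Plywood form block, 56 (x) x 150 (y) x 48 mm high, 0.2 to 0.35 kg, ply layers, four dark bolt holes on top. Lies loose and askew on the vise board between fence and cleat, short of the stop. Origin: centre of its underside. Home (touching fence and stop) its origin is at x = +32, y = +5, z = +18 mm of the vise frame, axes parallel.
- wedge: Beech wedge 192 mm long, 40 high, 0.11 to 0.18 kg, lying right way up on the bench at the robot's right, in one of two places (the strip in the other). Origin: underside, mid-length. +y to the thin end (y +96, 14 mm thick), thick end y -96 (38 mm). Straight face x = +13 goes to the block; slanted face, x -25 at the thick end to -1 at the thin end, to the cleat.
- wedge_thin (a point): Middle of the wedge's thin end face, 20 mm above its underside. With the block home the wedge just fills the gap when the wedge's origin is at x = -9, y = -1 mm of the vise frame; laid in with its origin at y = -45 mm it has 5.5 mm of sideways play and its last 66 mm stand out past the cleat's near end.
- wedge_thick (a point): Middle of the wedge's thick end face (38 wide, 40 high), 20 mm above its underside: where the mallet strikes. The wedge locks by friction. From snug to tight it goes only 1 to 3 mm farther; a steady push or taps of about 20 N along the wedge clamp well. The snug place may be 3 mm short of or past the nominal one.
- mallet: Joiner's mallet, 0.29 kg, lying on its side on the bench at the robot's left. Oak head 60 (x) x 100 (y) x 46 mm high; striking faces y = +50 and y = -50 mm. Origin on the bench under the middle of the head. Beech handle, 28 mm wide (y), 20 mm thick, from the head along -x to x = -250 mm, sloping down 3 degrees to the bench.
- mallet_grip (a point): Point in the mallet's handle 62 mm from the middle of the head, 20 mm above the bench as it lies, close to the centre of mass: a good place to grip from above (handle 28 mm wide along the mallet's y).
- mallet_head (a point): Centre of the mallet's head, 23 mm above the bench as it lies.
- strip: Parallel packing strip of the same beech, 26 x 192 x 40 mm high, not tapered, lying beside the wedge. Origin: centre of its underside, y along its length. A bystander, to be left where it is (within 30 mm).
- spoon: Wooden spoon with a perforated bowl, 265 mm long, 10 mm thick, lying on the bench beyond the vise. Origin: underside, near mid-length. A bystander, to be left where it is (within 30 mm).
- tin: Closed steel wax tin, 72 mm in diameter, 55 mm tall, standing beyond the mallet. Origin: centre of its underside. A bystander, to be left where it is (within 30 mm).
Mind the look-alikes: they are no part of the job. What is shaped like the block but purple or yellow is not meant.

How it is judged:
By the outcome, as a careful person would: the job done as asked, in the order asked, and still so for the second after the job is handed in, with the robot touching nothing.
It also fails if it takes over 72 s, if anything falls off the work surface, if the arm or the gripper's body presses on something with over 40 N, if the wrist force passes 120 N, or if a joint passes its speed limit or range.

## Working session

There is one attempt and no reset: what is moved stays moved. The work goes in short steps, Python scripts to look and compute and a tool call to move; the robot and the scene stay as the last step left them, time stands still between calls to the robot, and variables do not carry over. Pictures are saved under pics/ and viewed, and the job is handed in when it is done.

Besides the shell and the picture viewer there is one more tool, called after ">>>" by a JSON object that holds its "name" and its "arguments". play_rows: Moves the arm, as the interface text tells. Its arguments: {"type":"object","properties":{"targets":{"type":"array","items":{"type":"array","items":{"type":"number","minimum":-1,"maximum":1}}},"claw":{"type":"number"},"squeeze":{"type":"number"}},"required":["targets"]}

```bash
ls; mkdir -p pics; python3 - <<'E'
from cell import env
import cv2,json
print(env.observe())
for n in("side","top"):
    d=env.get_image(n);cv2.imwrite(f"pics/{n}0.png",d["pixels"]);print(n,d["mtx"],d["k1"],d["R"],d["t"])
E
```

```text
pics
{'time': 0.0, 'q': array([-1.39558496e+00,  3.51242207e-01,  1.65243251e+00, -2.36003097e-06,
        1.13908265e+00, -8.46071127e-02]), 'qd': array([ 1.14118519e-03,  1.38030625e-05,  8.15826961e-04, -3.67799734e-04,
        3.72383969e-04,  5.50046214e-04]), 'tau': array([-1.80627809e-03, -5.06100905e+01, -2.91407669e+01, -1.74130382e-04,
        4.45593148e-03, -1.47345006e-06]), 'position': array([ 141.26040547, -531.2082033 ,  230.75194556]), 'ee_rot': array([-3.11396668e+00, -4.06825774e-01,  8.61843690e-05]), 'ft_force': array([-0.32238899, -0.62084007, -1.30490137]), 'torque': array([ 0.01245409, -0.07274553,  0.02930785]), 'grip_width': 85.40930529306861}
side [[384.57449504   0.         259.08017922]
 [  0.         384.57449504 194.17924978]
 [  0.           0.           1.        ]] -0.1256995056832873 [[-0.93033723 -0.36670215  0.00147409]
 [-0.26461285  0.66853901 -0.69500765]
 [ 0.25387531 -0.64698155 -0.71900083]] [513.43759011 191.51758841 856.54945518]
top [[368.93450266   0.         257.1199993 ]
 [  0.         368.93450266 193.35768742]
 [  0.           0.           1.        ]] -0.047374761491493694 [[ 0.01788717 -0.99924425  0.03451067]
 [-0.99624594 -0.02073624 -0.08404784]
 [ 0.08469994 -0.03287774 -0.99586393]] [ -50.43262015  585.85296332 1088.63315799]
```

View pics/side0.png

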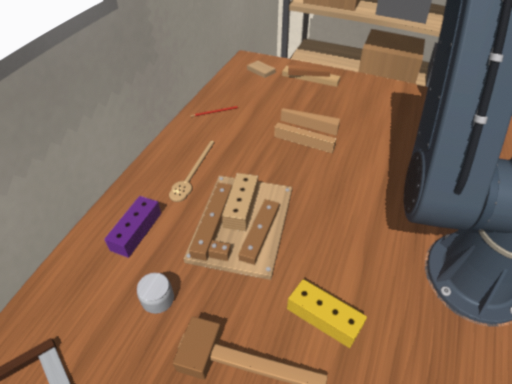

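View pics/top0.png

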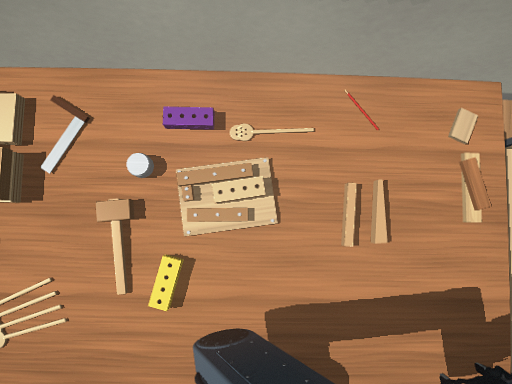

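The views show the vise at top ≈(228,197), with its fence at the upper (far) side, its stop at left and its cleat at lower right. The tan block is at (239,189), with the two beech bars at (350,214) and (380,211). The mallet head is at (113,210), the tin at (139,164) and the spoon at (270,131). The purple (188,118) and yellow (165,283) blocks are look-alikes. Next, close crops.

```bash
python3 - <<'E'
import cv2
t=cv2.imread('pics/top0.png');s=cv2.imread('pics/side0.png')
cv2.imwrite('pics/c1.png',cv2.resize(t[150:250,165:290],None,fx=6,fy=6,interpolation=2))
cv2.imwrite('pics/c2.png',cv2.resize(t[170:255,330:400],None,fx=7,fy=7,interpolation=2))
cv2.imwrite('pics/c3.png',cv2.resize(s[100:160,265:350],None,fx=8,fy=8,interpolation=2))
cv2.imwrite('pics/c4.png',cv2.resize(t[185:310,85:190],None,fx=4.7,fy=4.7,interpolation=2))
E
```

```text
(no output)
```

View pics/c1.png

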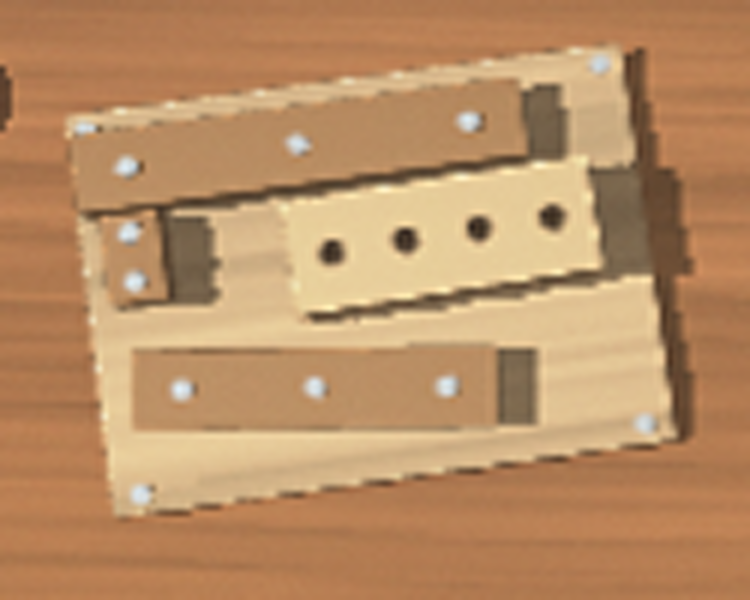

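View pics/c2.png

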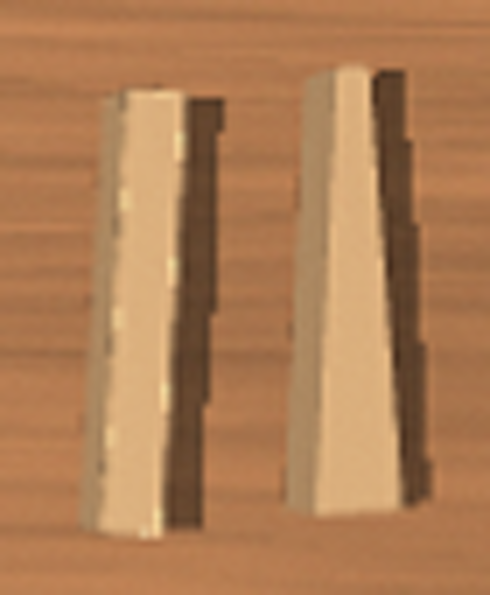

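View pics/c3.png

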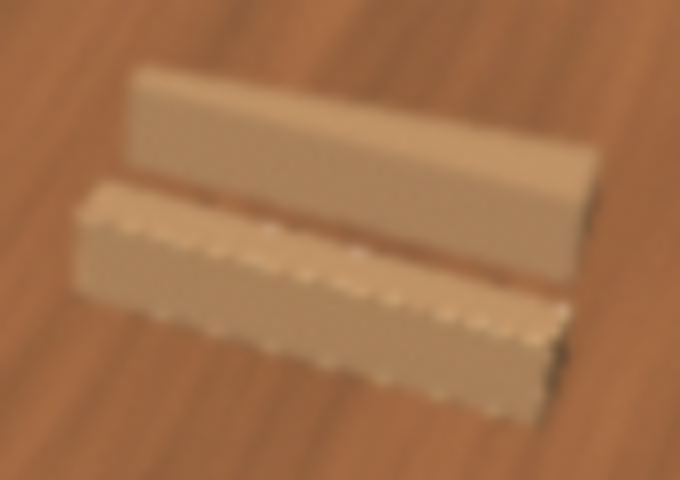

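View pics/c4.png

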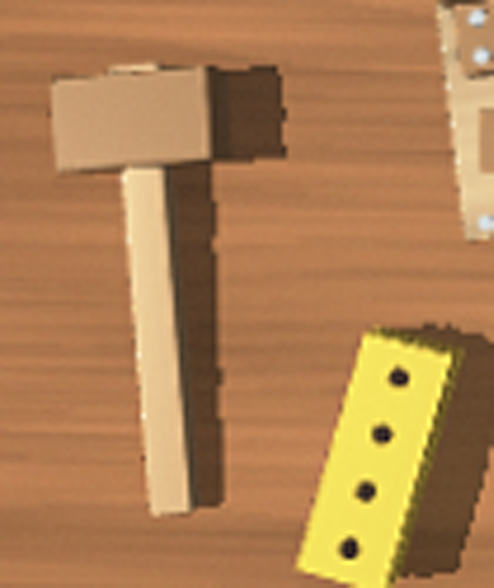

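The wedge is the right-hand bar at top (380,211): it tapers, with its thin end pointing up (+x). The bar at (350,214) is parallel, so that is the strip. Next I'll measure poses by casting rays onto planes and fitting rigid transforms.

```bash
cat > h.py <<'E'
import numpy as np,cv2
C={'side':dict(K=np.array([[384.57449504,0,259.08017922],[0,384.57449504,194.17924978],[0,0,1]]),k1=-0.1256995056832873,
R=np.array([[-0.93033723,-0.36670215,0.00147409],[-0.26461285,0.66853901,-0.69500765],[0.25387531,-0.64698155,-0.71900083]]),t=np.array([513.43759011,191.51758841,856.54945518])),
'top':dict(K=np.array([[368.93450266,0,257.1199993],[0,368.93450266,193.35768742],[0,0,1]]),k1=-0.047374761491493694,
R=np.array([[0.01788717,-0.99924425,0.03451067],[-0.99624594,-0.02073624,-0.08404784],[0.08469994,-0.03287774,-0.99586393]]),t=np.array([-50.43262015,585.85296332,1088.63315799]))}
def unp(cam,px,z):
    c=C[cam];px=np.atleast_2d(np.array(px,float))
    n=cv2.undistortPoints(px[:,None],c['K'],np.array([c['k1'],0,0,0.]))[:,0]
    d=np.c_[n,np.ones(len(n))]@c['R'];o=-c['R'].T@c['t']
    z=np.broadcast_to(z,len(d));s=(z-o[2])/d[:,2]
    return (o+d*s[:,None])[:,:2]
def proj(cam,X):
    c=C[cam];return cv2.projectPoints(np.atleast_2d(np.array(X,float)),cv2.Rodrigues(c['R'])[0],c['t'],c['K'],np.array([c['k1'],0,0,0.]))[0][:,0]
def crop(p,x0,y0,f): p=np.array(p,float);return (p+.5)/f-.5+[x0,y0]
def fit(M,W):
    M=np.array(M,float);a=M-M.mean(0);b=W-W.mean(0)
    th=np.arctan2((a[:,0]*b[:,1]-a[:,1]*b[:,0]).sum(),(a*b).sum())
    R=np.array([[np.cos(th),-np.sin(th)],[np.sin(th),np.cos(th)]]);t=W.mean(0)-R@M.mean(0)
    return th,t,np.linalg.norm(M@R.T+t-W,axis=1)
E
python3 - <<'E'
from h import *
np.set_printoptions(precision=1,suppress=True)
def go(n,M,P,z,o): 
    W=unp('top',crop(P,*o),z);th,t,r=fit(M,W);print(n,'th %.4f'%th,t,r)
o=(165,150,6)
go('board',[(115,125),(115,-160),(-90,-160),(-90,125)],[(68,117),(620,45),(675,440),(118,515)],18,o)
go('fence',[(60,120),(100,-105),(60,-105)],[(85,213),(517,80),(527,155)],48,o)
go('block',[(28,75),(28,-75),(-28,-75),(-28,75)],[(285,203),(587,157),(602,268),(303,316)],66,o)
go('blockholes?',[(0,56),(0,-56)],[(331,252),(552,216)],66,o)
o=(330,170,7)
print(unp('top',crop([(331,252),(405,240),(479,228),(552,216)],165,150,6),66))
go('wedge',[(-1,96),(13,96),(13,-96),(-25,-96)],[(337,66),(372,66),(402,509),(315,513)],40,o)
go('strip',[(-13,96),(13,96),(13,-96),(-13,-96)],[(127,91),(187,92),(162,535),(98,533)],40,o)
o=(85,185,4.7)
go('mallet',[(30,50),(30,-50),(-30,-50),(-30,50)],[(52,85),(207,66),(212,160),(57,171)],46,o)
print(unp('top',crop([(122,168),(163,166),(190,512),(151,515)],*o),[33,33,20,20]))
print('tin',unp('top',(139,164),55))
E
python3 - <<'E'
import cv2
s=cv2.imread('pics/side0.png')
cv2.imwrite('pics/c5.png',cv2.resize(s[165:285,175:300],None,fx=5,fy=5,interpolation=2))
E
```

```text
board th 0.1540 [562.8  68.9] [1.4 1.5 1.7 2.3]
fence th 0.1508 [562.3  69.4] [3.8 2.3 2.1]
block th 0.1760 [595.2  16.1] [1.1 0.8 2.2 1.6]
blockholes? th 0.1836 [596.1  17.5] [1.8 1.8]
[[586.2  70.8]
 [592.8  35.2]
 [599.4  -0.5]
 [606.  -35.8]]
wedge th -1.5085 [ 541.1 -412.5] [0.8 0.9 0.2 0.3]
strip th -1.6337 [ 529. -319.] [1.8 0.2 1.6 1. ]
mallet th 0.1142 [526.5 384.8] [3.6 1.  2.  3.2]
[[496.8 394.3]
 [498.6 368.4]
 [281.6 346.5]
 [279.2 371. ]]
tin [[663.6 311.1]]
```

View pics/c5.png

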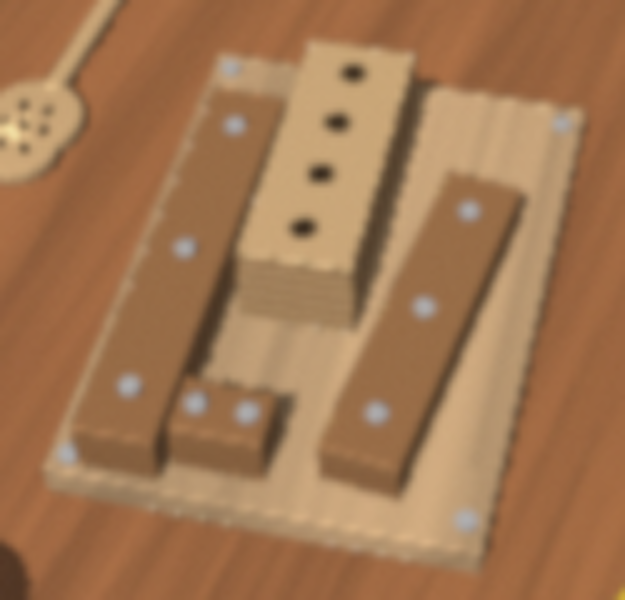

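```bash
python3 - <<'E'
from h import *
np.set_printoptions(precision=1,suppress=True)
def go(n,M,P,z,o,c='side'): 
    W=unp(c,crop(P,*o),z);th,t,r=fit(M,W);print(n,'th %.4f'%th,t,r)
o=(175,165,5)
go('board',[(115,125),(115,-160),(-90,-160),(-90,125)],[(45,470),(218,57),(583,108),(480,550)],18,o)
go('fence',[(60,120),(100,120),(60,-105)],[(158,440),(74,428),(288,95)],48,o)
go('block',[(28,75),(28,-75),(-28,-75),(-28,75)],[(240,257),(308,40),(415,52),(353,272)],66,o)
o=(265,100,8)
go('wedge',[(-1,96),(-25,-96),(13,-96)],[(133,68),(598,150),(580,195)],40,o)
# cleat
go('cleat t',[(-31,-75),],[(496,345)],44,(165,150,6),'top')
th=.153;R=np.array([[np.cos(th),-np.sin(th)],[np.sin(th),np.cos(th)]])
for cam in('top','side'):
  im=cv2.imread(f'pics/{cam}0.png')
  im=cv2.resize(im,None,fx=4,fy=4,interpolation=2)
  V=[(115,125,18),(115,-160,18),(-90,-160,18),(-90,125,18),(60,120,48),(100,120,48),(100,-105,48),(60,-105,48),(-31,-75,44),(-9,100,44),(58,80,48),(13,80,48)]
  for v in V:
    w=R@v[:2]+[562.6,69.0]
    p=(proj(cam,[*w,v[2]])[0]+.5)*4-.5
    cv2.circle(im,tuple(int(round(a)) for a in p),2,(0,0,255),-1)
  x,y=(165,150) if cam=='top' else (175,165)
  cv2.imwrite(f'pics/v_{cam}.png',im[y*4:y*4+480,x*4:x*4+520])
E
```

```text
board th 0.1649 [561.7  70.4] [1.  2.9 0.2 2.5]
fence th 0.1661 [560.9  67.8] [1.3 1.  0.3]
block th 0.1980 [593.6  18.1] [1.5 0.5 1.5 1.4]
wedge th -1.5508 [ 541.8 -420.1] [ 0.2 35.6 35.6]
cleat t th 0.0000 [574.8  65. ] [0.]
```

View pics/v_top.png

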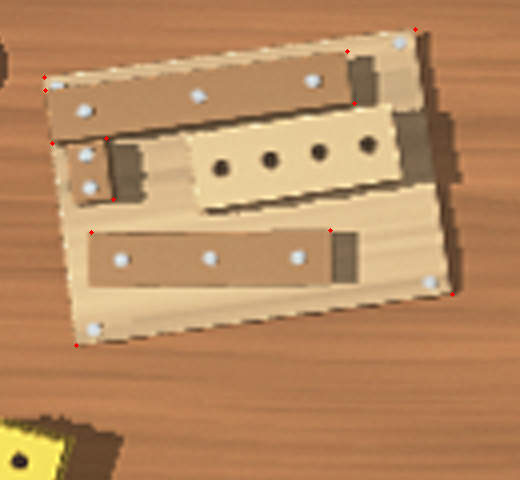

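View pics/v_side.png

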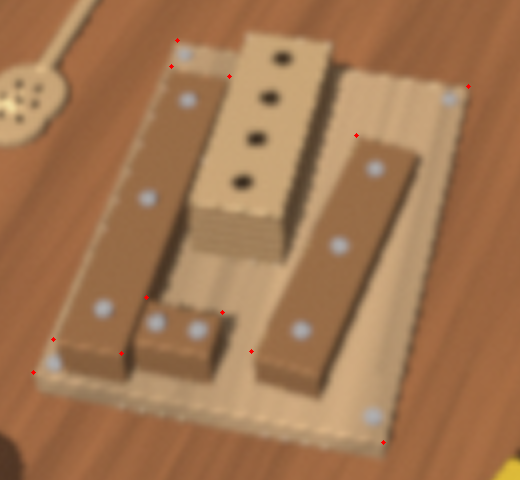

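```bash
cat >> h.py <<'E'
VO=np.array([562.2,69.0]);VT=.158
def v2w(x,y):
    c,s=np.cos(VT),np.sin(VT);return VO+[c*x-s*y,s*x+c*y]
def w2v(p):
    c,s=np.cos(VT),np.sin(VT);d=np.array(p)[:2]-VO;return np.array([c*d[0]+s*d[1],-s*d[0]+c*d[1]])
def pose(o):
    R=cv2.Rodrigues(np.array(o['ee_rot']))[0];return np.array(o['position']),np.arctan2(R[1,0],R[0,0]),R
def plan(o,xy,z,phi=None):
    p,f,R=pose(o);phi=f if phi is None else phi
    d=(phi-f+np.pi)%(2*np.pi)-np.pi
    w=np.array([*xy,z])-p
    a=np.array([np.cos(phi),np.sin(phi)]);b=np.array([a[1],-a[0]])
    print('phi %.3f turn %.3f units; AFTER turn shift units'%(f,-d/(np.pi/2)),np.round(np.array([w[:2]@a,w[:2]@b,-w[2]])/30,3),'from',np.round(p,1))
E
python3 - <<'E'
from h import *;from cell import env
o=env.observe()
plan(o,v2w(24,-163),150,np.pi/2+VT)
print(v2w(24,-163))
E
```

```text
phi 0.260 turn -0.935 units; AFTER turn shift units [12.117 17.805  2.694] from [ 141.2 -531.2  230.8]
[611.54803454 -88.19342062]
```

>>> {"name": "play_rows", "arguments": {"targets": [[0,0,0,-0.078],[0,0,0,-0.078],[0,0,0,-0.078],[0,0,0,-0.078],[0,0,0,-0.078],[0,0,0,-0.078],[0,0,0,-0.078],[0,0,0,-0.078],[0,0,0,-0.078],[0,0,0,-0.078]], "claw": 1, "squeeze": 40}}

```text
time: 0.93
position: [141.3, -531.3, 231.0]
ee_rot: [-2.308, -2.131, -0.001]
ft_force: [0.3, -0.5, -0.2]
grip_width: 0.0
```

>>> {"name": "play_rows", "arguments": {"targets": [[0,0,0,-0.0775],[0,0,0,-0.0775],[0.67,0.99,0.1,0],[0.67,0.99,0.1,0],[0.67,0.99,0.1,0],[0.67,0.99,0.1,0],[0.67,0.99,0.1,0],[0.67,0.99,0.1,0],[0.67,0.99,0.1,0],[0.67,0.99,0.1,0]]}}

```text
time: 1.77
position: [351.6, -333.9, 207.0]
ee_rot: [-2.04, -2.389, -0.0]
ft_force: [0.9, -0.7, 0.1]
grip_width: 0.2
```

>>> {"name": "play_rows", "arguments": {"targets": [[0.67,0.99,0.1,0],[0.67,0.99,0.1,0],[0.67,0.99,0.1,0],[0.67,0.99,0.1,0],[0.67,0.99,0.1,0],[0.67,0.99,0.1,0],[0.67,0.99,0.1,0],[0.67,0.99,0.1,0],[0.67,0.99,0.1,0],[0,0,0,0]]}}

```text
time: 2.6
position: [589.1, -110.8, 179.3]
ee_rot: [-2.035, -2.393, -0.001]
ft_force: [0.6, -0.4, -0.5]
grip_width: -0.1
```

```bash
python3 - <<'E'
from h import *;from cell import env
o=env.observe()
plan(o,v2w(24,-163),40,np.pi/2+VT)
for n in('side','top'):
  im=env.get_image(n)['pixels'];cv2.imwrite(f'pics/{n}1.png',im)
  print(n,proj(n,o['position']))
E
```

```text
phi 1.732 turn 0.002 units; AFTER turn shift units [0.626 0.856 4.642] from [ 589.1 -110.8  179.3]
side [[261.59965229 128.34734682]]
top [[286.59057732 188.06228522]]
```

>>> {"name": "play_rows", "arguments": {"targets": [[0.3,0.43,0.5,0],[0.3,0.43,0.5,0],[0,0,1,0],[0,0,1,0],[0,0,1,0],[0,0,0.9,0],[0,0,0,0],[0,0,0,0]]}}

```text
time: 3.37
position: [607.9, -93.7, 33.0]
ee_rot: [-2.04, -2.387, 0.002]
ft_force: [0.2, -0.3, 0.4]
grip_width: 0.0
```

```bash
python3 - <<'E'
from h import *;from cell import env
o=env.observe();print(w2v(o['position']),o['position'])
for n in('side','top'):
  im=env.get_image(n)['pixels'];cv2.imwrite(f'pics/{n}2.png',cv2.resize(im,None,fx=4,fy=4,interpolation=2)[600:1160,660:1300])
  print(n,(proj(n,o['position'])+.5)*4-.5-[660,600])
E
```

```text
[  19.55697781 -167.86167553] [607.92530761 -93.69361923  32.98726628]
side [[351.79804978  97.62994724]]
top [[443.33840547 147.52923877]]
```

View pics/side2.png

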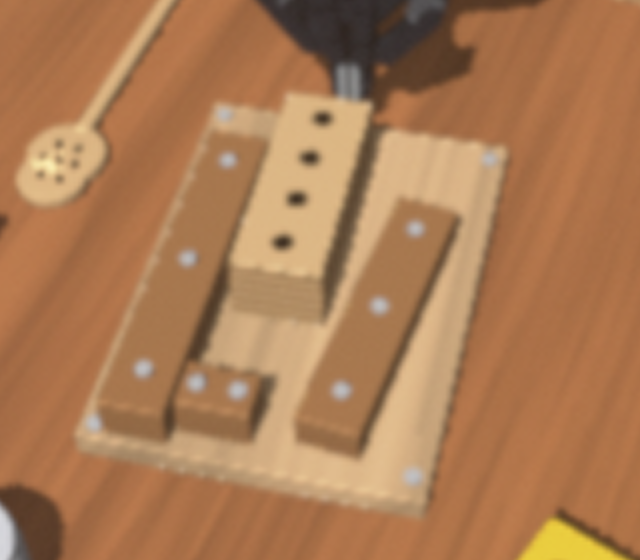

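View pics/top2.png

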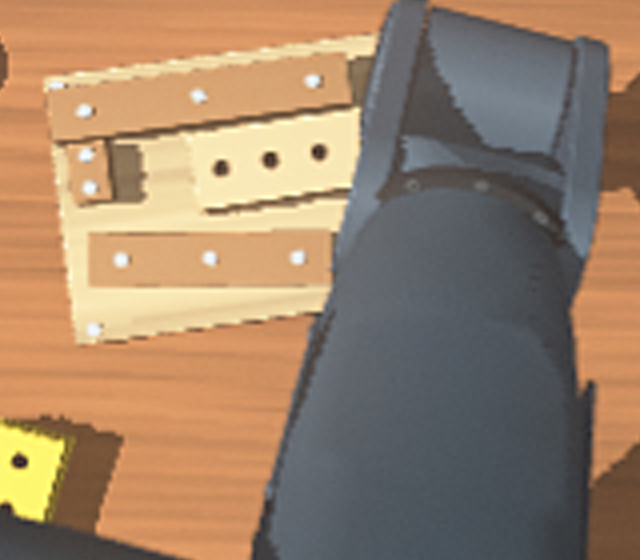

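>>> {"name": "play_rows", "arguments": {"targets": [[0,0.16,0,0],[0.33,0,0,0],[0.33,0,0,0],[0.33,0,0,0],[0.33,0,0,0],[0.33,0,0,0],[0.33,0,0,0],[0.33,0,0,0],[0,0,0,0]]}}

```text
time: 4.22
position: [602.2, -21.6, 33.1]
ee_rot: [-2.037, -2.39, 0.0]
ft_force: [-0.5, -0.3, -0.6]
grip_width: -0.0
```

```bash
python3 - <<'E'
from h import *;from cell import env
o=env.observe();print(w2v(o['position']),o['position'],o['ft_force'])
im=env.get_image('side')['pixels'];cv2.imwrite(f'pics/side3.png',cv2.resize(im,None,fx=4,fy=4,interpolation=2)[600:1160,660:1300])
E
```

```text
[ 25.27668842 -95.79482836] [602.23452792 -21.62448175  33.1465607 ] [-0.50511281 -0.26114947 -0.59729092]
```

View pics/side3.png

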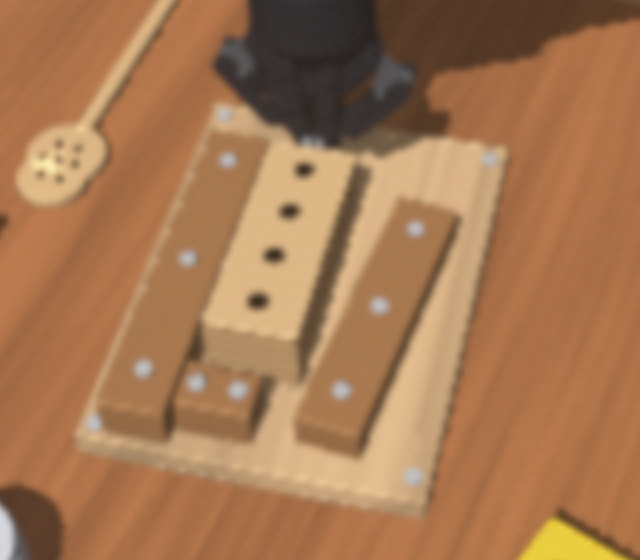

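The block is sliding up to the stop nicely (side crop: its front edge is at row ≈330, just short of the stop).

>>> {"name": "play_rows", "arguments": {"targets": [[0.15,0,0,0],[0.1,0,0,0],[0.1,0,0,0],[0.07,0,0,0],[0,0,0,0]]}}

```text
time: 4.68
position: [600.7, -11.0, 33.2]
ee_rot: [-2.039, -2.389, 0.0]
ft_force: [-0.2, -0.4, 1.0]
grip_width: -0.3
```

>>> {"name": "play_rows", "arguments": {"targets": [[0.06,0,0,0],[0.03,0,0,0],[0,0,0,0]]}}

```text
time: 4.93
position: [600.3, -8.5, 33.3]
ee_rot: [-2.04, -2.389, -0.0]
ft_force: [-0.1, 0.2, -0.1]
grip_width: 0.1
```

>>> {"name": "play_rows", "arguments": {"targets": [[0.06,0,0,0],[0,0,0,0]]}}

```text
time: 5.1
position: [600.1, -6.7, 33.3]
ee_rot: [-2.04, -2.39, -0.0]
ft_force: [0.1, -0.6, 0.7]
grip_width: -0.1
```

>>> {"name": "play_rows", "arguments": {"targets": [[0.06,0,0,0],[0,0,0,0]]}}

```text
time: 5.27
position: [600.0, -5.8, 33.4]
ee_rot: [2.038, 2.389, -0.001]
ft_force: [0.8, -7.2, -0.9]
grip_width: 0.0
```

>>> {"name": "play_rows", "arguments": {"targets": [[0.06,0,0,0],[0,0,0,0]]}}

```text
time: 5.43
position: [600.1, -5.7, 33.7]
ee_rot: [2.037, 2.388, -0.003]
ft_force: [1.0, -18.2, 1.3]
grip_width: 0.0
```

>>> {"name": "play_rows", "arguments": {"targets": [[-0.4,0,0,0],[0,-0.2,-1,0],[0,-0.8,-1,0],[0.6,-0.8,-0.1,0],[0.9,0,0,0],[0.9,0,0,0],[0.9,0,0,0],[0,0,0,0]]}}

```text
time: 6.1
position: [531.7, 77.4, 96.5]
ee_rot: [-2.036, -2.391, -0.001]
ft_force: [0.5, -0.5, 0.4]
grip_width: 0.1
```

```bash
python3 - <<'E'
from h import *;from cell import env
o=env.observe();print(w2v(o['position']),o['position'],o['ft_force'])
plan(o,v2w(-28,5),49,np.pi/2+VT)
im=env.get_image('side')['pixels'];cv2.imwrite(f'pics/side4.png',cv2.resize(im,None,fx=4,fy=4,interpolation=2)[600:1160,660:1300])
E
```

```text
[-28.76674238  13.12944442] [531.72574586  77.43964529  96.48859788] [ 0.53705775 -0.49328917  0.42725487]
phi 1.731 turn 0.001 units; AFTER turn shift units [-0.271  0.026  1.583] from [531.7  77.4  96.5]
```

View pics/side4.png

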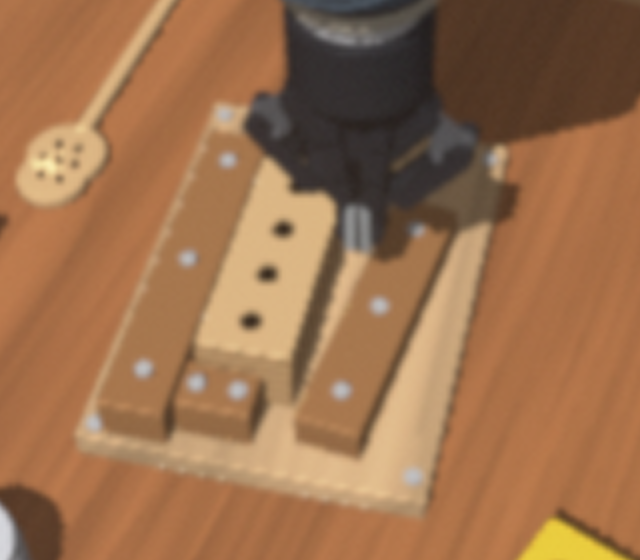

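>>> {"name": "play_rows", "arguments": {"targets": [[-0.2,0,0.5,0],[0,0,0.6,0],[0,0,0.45,0],[0,0.2,0,0],[0,0.1,0,0],[0,0.1,0,0],[0,0,0,0]]}}

```text
time: 6.73
position: [546.5, 70.0, 50.7]
ee_rot: [2.039, 2.388, 0.002]
ft_force: [0.0, 0.0, 0.5]
grip_width: 0.2
```

>>> {"name": "play_rows", "arguments": {"targets": [[0,0.1,0,0],[0,0.07,0,0],[0,0,0,0]]}}

```text
time: 6.98
position: [550.8, 70.9, 50.2]
ee_rot: [2.039, 2.389, 0.001]
ft_force: [0.2, -0.2, 0.2]
grip_width: -0.1
```

>>> {"name": "play_rows", "arguments": {"targets": [[0,0.1,0,0],[0,0,0,0]]}}

```text
time: 7.15
position: [552.2, 71.3, 49.7]
ee_rot: [-2.038, -2.388, 0.004]
ft_force: [-8.8, -1.6, 6.4]
grip_width: -0.3
```

>>> {"name": "play_rows", "arguments": {"targets": [[0,0.06,0,0],[0,0,0,0]]}}

```text
time: 7.32
position: [552.3, 71.4, 49.5]
ee_rot: [-2.036, -2.386, 0.008]
ft_force: [-18.0, -4.3, 12.5]
grip_width: -0.3
```

```bash
python3 - <<'E'
from h import *;from cell import env
o=env.observe();print(w2v(o['position']),o['position'],o['ft_force'])
im=env.get_image('side')['pixels'];cv2.imwrite(f'pics/side5.png',cv2.resize(im,None,fx=4,fy=4,interpolation=2)[600:1160,660:1300])
E
```

```text
[-9.44242144  3.94505792] [552.25446491  71.41021504  49.48539654] [-17.95066734  -4.29858737  12.47808295]
```

View pics/side5.png

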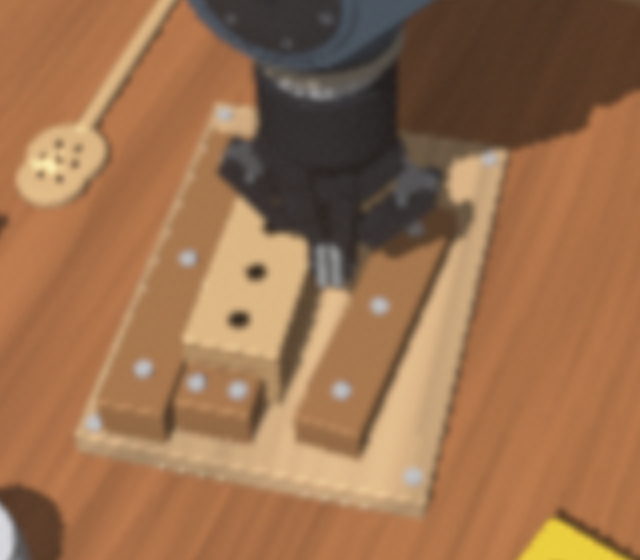

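>>> {"name": "play_rows", "arguments": {"targets": [[0,-0.2,0,0],[0,-0.3,-0.3,0],[0,0,-1,0],[0,0,-1,0],[-0.9,0,-0.5,0],[-0.9,0,0,0],[-0.9,0,0,0],[-0.9,0,0,0],[-0.9,0,0,0],[-0.9,0,0,0]], "claw": 0.2}}

```text
time: 8.2
position: [566.2, -92.0, 134.1]
ee_rot: [2.039, 2.389, 0.001]
ft_force: [0.8, 0.9, -0.2]
grip_width: 68.2
```

```bash
python3 - <<'E'
from h import *;from cell import env
np.set_printoptions(precision=1,suppress=True)
o=env.observe();print(w2v(o['position']),o['position'],o['ft_force'])
for n in('side','top'):
  im=env.get_image(n)['pixels'];cv2.imwrite(f'pics/{n}6f.png',im)
  x,y=(175,165) if n=='side' else (165,150)
  cv2.imwrite(f'pics/{n}6.png',cv2.resize(im[y:y+110,x:x+125],None,fx=5,fy=5,interpolation=2))
W=unp('side',crop([(133,68),(580,195),(598,150)],265,100,8),40)
print(fit([(-1,96),(-25,-96),(13,-96)],W),W)
E
```

```text
[ -21.3 -159.6] [566.2 -92.  134.1] [ 0.8  0.9 -0.2]
(np.float64(-1.5513450989897137), array([ 541.8, -420.1]), array([0.2, 2.4, 2.4])) [[ 638.  -417.2]
 [ 445.5 -399.4]
 [ 445.7 -432.6]]
```

View pics/side6.png

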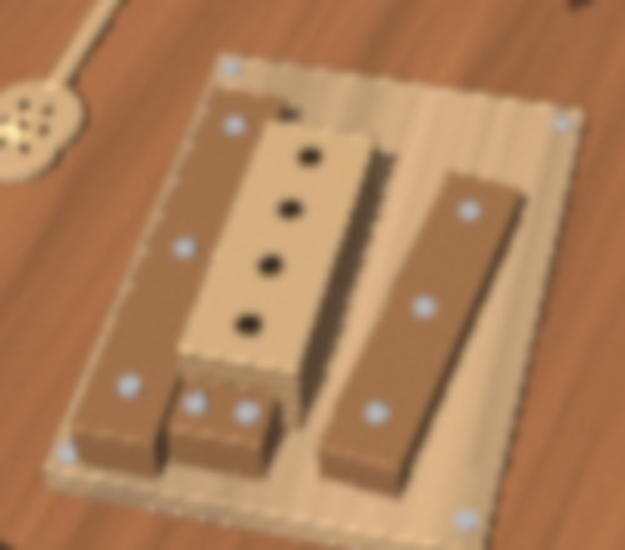

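View pics/top6.png

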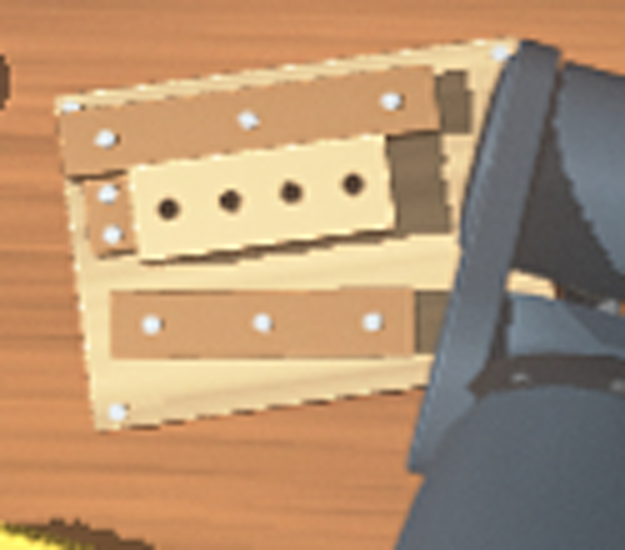

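The block is home against fence and stop in both views (holes parallel to fence; end touching stop). Next I refine the vise frame from it and go to the wedge.

>>> {"name": "play_rows", "arguments": {"targets": [[-1,-0.46,0,0],[-1,-0.46,0,0],[-1,-0.46,0,0],[-1,-0.46,0,0],[-1,-0.46,0,0],[-1,-0.46,0,0],[-1,-0.46,0,0],[-1,-0.46,0,0],[-1,-0.46,0,0],[-1,-0.46,0,0]]}}

```text
time: 9.13
position: [476.5, -409.6, 133.9]
ee_rot: [2.039, 2.389, 0.0]
ft_force: [-0.0, -0.0, -0.2]
grip_width: 68.4
```

>>> {"name": "play_rows", "arguments": {"targets": [[0,0,0,0.076],[0,0,0,0.076],[0,0,0,0.076],[0,0,0,0.076],[0,0,0,0.076],[0,0,0,0.076],[0,0,0,0.076],[0,0,0,0.076],[0,0,0,0.076],[0,0,0,0.076]]}}

```text
time: 9.97
position: [477.2, -408.1, 133.8]
ee_rot: [3.032, 0.822, 0.001]
ft_force: [-0.0, 1.2, 0.1]
grip_width: 68.0
```

>>> {"name": "play_rows", "arguments": {"targets": [[0,0,0,0.076],[0,0,0,0.076],[0,0,0,0.076],[0,0,0,0.076],[0,0,0,0]]}}

```text
time: 10.38
position: [477.1, -408.1, 133.8]
ee_rot: [3.14, 0.082, 0.001]
ft_force: [-0.2, -0.6, -0.1]
grip_width: 68.4
```

```bash
python3 - <<'E'
from h import *;from cell import env
np.set_printoptions(precision=1,suppress=True)
o=env.observe()
plan(o,(476.2,-412.9),5,.06)
M=[(60,80),(60,-70),(4,-70),(4,80)]
th,t,r=fit(M,unp('top',crop([(132,168),(384,134),(395,228),(143,262)],165,150,5),66));print('top %.4f'%th,t,r)
th,t,r=fit(M,unp('side',crop([(180,353),(266,122),(375,137),(298,374)],175,165,5),66));print('side %.4f'%th,t,r)
im=env.get_image('side')['pixels'];cv2.imwrite(f'pics/side7.png',cv2.resize(im[60:180,240:370],None,fx=5,fy=5,interpolation=2))
E
```

```text
phi 0.052 turn -0.005 units; AFTER turn shift units [-0.   0.2  4.3] from [ 477.1 -408.1  133.8]
top 0.1545 [562.2  68.1] [1.6 0.9 1.9 1.2]
side 0.1675 [560.6  71. ] [0.6 0.7 0.5 0.7]
```

View pics/side7.png

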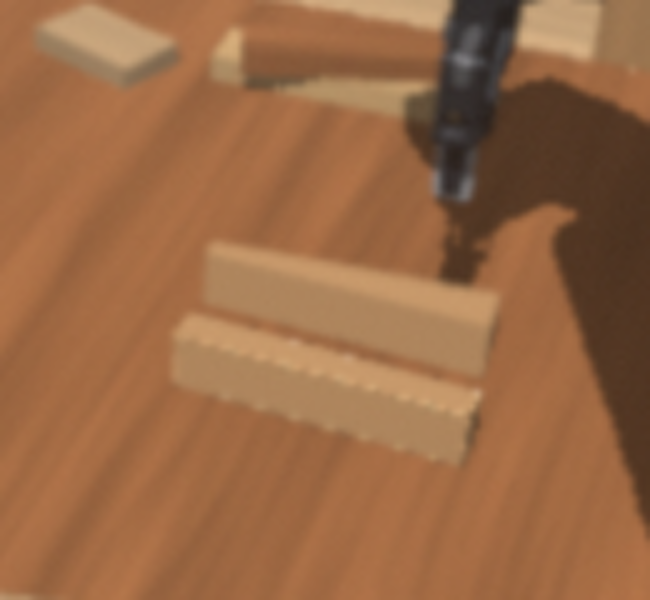

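>>> {"name": "play_rows", "arguments": {"targets": [[0,0.2,0.8,0],[0,0,1,0],[0,0,0.9,0],[0,0,0.8,0],[0,0,0.5,0],[0,0,0.25,0],[0,0,0,0]]}}

```text
time: 11.02
position: [476.7, -414.1, 5.1]
ee_rot: [-3.139, -0.093, 0.002]
ft_force: [0.3, 0.5, 0.6]
grip_width: 68.5
```

>>> {"name": "play_rows", "arguments": {"targets": [[0,0,0,0],[0,0,0,0],[0,0,0,0],[0,0,0,0]], "claw": 1, "squeeze": 60}}

```text
time: 11.35
position: [477.7, -415.4, 8.1]
ee_rot: [3.138, 0.09, 0.003]
ft_force: [-1.1, -0.1, 6.7]
grip_width: 33.5
```

```bash
python3 - <<'E'
from h import *;from cell import env
o=env.observe();print(o['position'],o['ft_force'],o['grip_width'],pose(o)[1])
for n in('side','top'):
  im=env.get_image(n)['pixels']
  x,y=(240,60) if n=='side' else (315,150)
  cv2.imwrite(f'pics/{n}8.png',cv2.resize(im[y:y+120,x:x+120],None,fx=5,fy=5,interpolation=2))
E
```

```text
[ 477.66609752 -415.42452433    8.06118623] [-1.12631396 -0.1319923   6.69248444] 33.45961440427861 0.05757866040741337
```

View pics/side8.png

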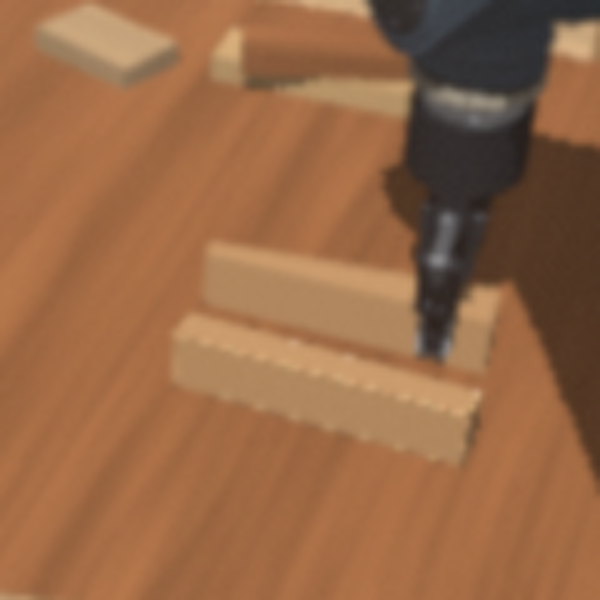

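View pics/top8.png

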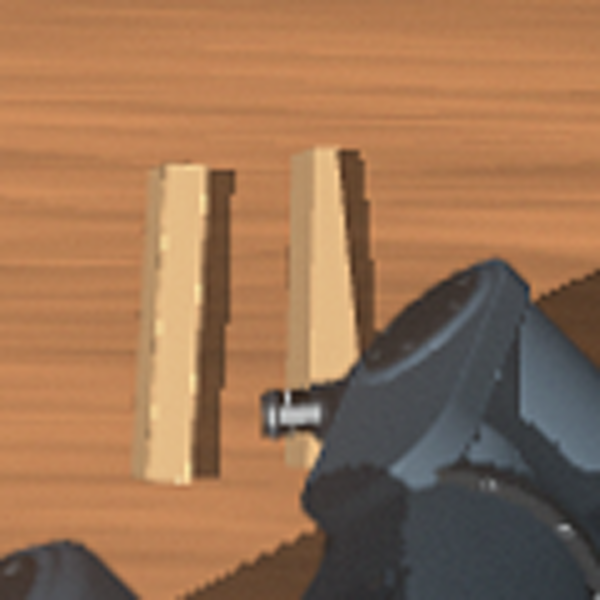

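>>> {"name": "play_rows", "arguments": {"targets": [[0,0,-0.3,0],[0,0,-0.6,0],[0,0,-0.9,0],[0,0,-0.9,0],[0,0,-0.6,0],[0,0,0,0],[0,0,0,0]], "squeeze": 100}}

```text
time: 12.03
position: [477.1, -414.8, 106.4]
ee_rot: [3.139, 0.09, 0.002]
ft_force: [0.6, -0.3, -2.1]
grip_width: 33.1
```

```bash
python3 - <<'E'
from h import *;from cell import env
o=env.observe();print(o['position'],o['ft_force'],o['grip_width'],pose(o)[1])
for n in('side','top'):
  im=env.get_image(n)['pixels'];cv2.imwrite(f'pics/{n}9f.png',im)
  x,y=(240,40) if n=='side' else (315,150)
  cv2.imwrite(f'pics/{n}9.png',cv2.resize(im[y:y+120,x:x+120],None,fx=5,fy=5,interpolation=2))
E
```

```text
[ 477.12769793 -414.82855271  106.40587563] [ 0.56721935 -0.26920105 -2.05938728] 33.14921075984796 0.057326503022857196
```

View pics/side9.png

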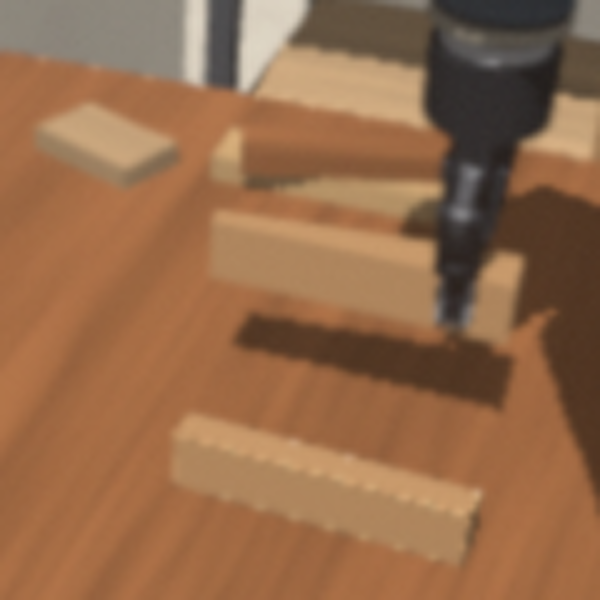

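View pics/top9.png

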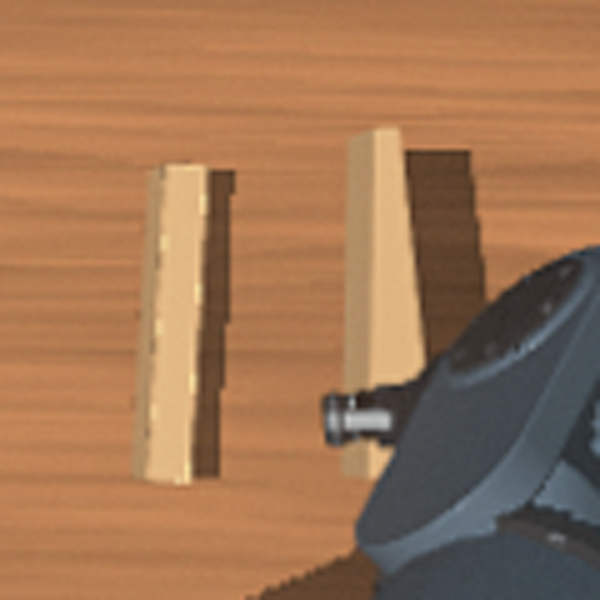

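```bash
python3 - <<'E'
from h import *;from cell import env
np.set_printoptions(precision=2,suppress=True)
W=unp('top',crop([(375,130),(400,128),(370,475)],315,150,5),138.3)
print(W)
th,t,r=fit([(-1,96),(13,96),(-25,-96)],W);print(th+np.pi/2,t,r)
# right edge line: straight face
E2=unp('top',crop([(400,128),(426,340)],315,150,5),138.3);d=E2[0]-E2[1];print('straight dir',np.arctan2(d[1],d[0]))
o=env.observe();p,f,_=pose(o)
a=np.array([np.cos(f),np.sin(f)]);b=np.array([a[1],-a[0]])
print('wedge origin in tool: along x %.1f, along y %.1f, dyaw %.3f'%((t-p[:2])@a,(t-p[:2])@b,th+np.pi/2-f))
E
```

```text
[[ 634.26 -402.44]
 [ 635.72 -416.71]
 [ 444.04 -397.49]]
0.09687989654354001 [ 539.91 -412.95] [1.13 1.   2.1 ]
straight dir 0.11110932024645914
wedge origin in tool: along x 63.5, along y 2.5, dyaw 0.040
```

```bash
sed -i 's/VO=np.array(\[562.2,69.0\]);VT=.158/VO=np.array([561.5,69.5]);VT=.160/' h.py; python3 - <<'E'
from h import *;from cell import env
o=env.observe();plan(o,v2w(-15,-138),106,1.68)
E
```

```text
phi 0.057 turn -1.033 units; AFTER turn shift units [11.096  4.312 -0.056] from [ 476.4 -414.1  104.3]
```

>>> {"name": "play_rows", "arguments": {"targets": [[0,0,0,-0.074],[0,0,0,-0.074],[0,0,0,-0.074],[0,0,0,-0.074],[0,0,0,-0.074],[0,0,0,-0.074],[0,0,0,-0.074],[0,0,0,-0.074],[0,0,0,-0.074],[0,0,0,-0.074]]}}

```text
time: 12.97
position: [476.4, -414.1, 103.6]
ee_rot: [-2.568, -1.805, 0.001]
ft_force: [0.5, 0.8, -2.0]
grip_width: 32.8
```

>>> {"name": "play_rows", "arguments": {"targets": [[0,0,0,-0.074],[0,0,0,-0.074],[0,0,0,-0.074],[0,0,0,-0.07],[0,0,0,0]]}}

```text
time: 13.38
position: [476.4, -414.1, 103.8]
ee_rot: [-2.092, -2.341, -0.0]
ft_force: [-0.0, -0.3, -1.8]
grip_width: 32.9
```

```bash
python3 - <<'E'
from h import *;from cell import env
o=env.observe();plan(o,v2w(-15,-138),106)
E
```

```text
phi 1.683 turn -0.000 units; AFTER turn shift units [11.083  4.346 -0.074] from [ 476.4 -414.1  103.8]
```

>>> {"name": "play_rows", "arguments": {"targets": [[0.5,0.2,-0.2,0],[1,0.4,0,0],[1,0.4,0,0],[1,0.4,0,0],[1,0.4,0,0],[1,0.4,0,0],[1,0.4,0,0],[1,0.4,0,0],[1,0.4,0,0],[1,0.4,0,0]]}}

```text
time: 14.22
position: [559.5, -116.7, 111.0]
ee_rot: [-2.103, -2.333, 0.0]
ft_force: [0.4, 0.4, -0.9]
grip_width: 33.1
```

>>> {"name": "play_rows", "arguments": {"targets": [[1,0.35,0,0],[0.58,0.2,0,0],[0,0,0,0],[0,0,0,0]]}}

```text
time: 14.55
position: [570.7, -68.8, 111.0]
ee_rot: [-2.1, -2.336, 0.001]
ft_force: [-0.3, -0.2, -2.0]
grip_width: 33.2
```

```bash
python3 - <<'E'
from h import *;from cell import env
o=env.observe();print(w2v(o['position']),o['position']);plan(o,v2w(-15,-138),106)
for n in('side','top'):
  im=env.get_image(n)['pixels'];cv2.imwrite(f'pics/{n}10f.png',im)
  x,y=(175,130) if n=='side' else (165,150)
  cv2.imwrite(f'pics/{n}10.png',cv2.resize(im[y:y+120,x:x+150],None,fx=5,fy=5,interpolation=2))
E
```

```text
[ -12.95571403 -138.019969  ] [570.69885957 -68.82116017 110.98355842]
phi 1.677 turn -0.000 units; AFTER turn shift units [-0.003 -0.068  0.166] from [570.7 -68.8 111. ]
```

View pics/side10.png

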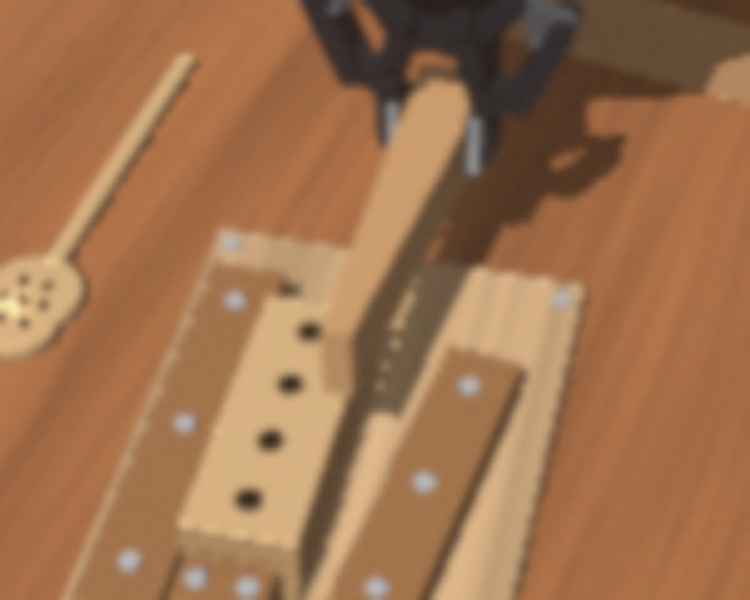

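View pics/top10.png

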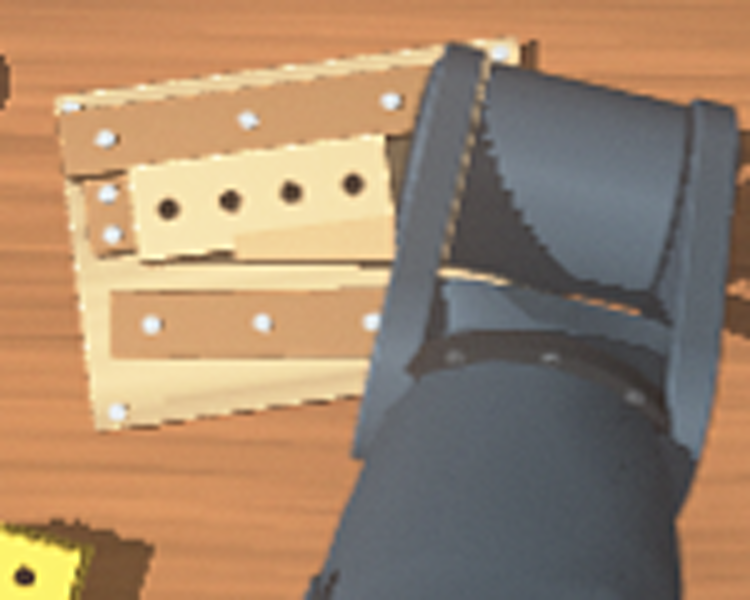

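```bash
python3 - <<'E'
from h import *
np.set_printoptions(precision=1,suppress=True)
for c,P in(('top',crop([(235,234),(233,258),(395,216),(395,261)],165,150,5)),('side',crop([(324,333),(357,341)],175,130,5))):
    W=unp(c,P,143);print(c,[w2v(w) for w in W])
# lower corners of thin end in side: z=103
print([w2v(w) for w in unp('side',crop([(322,388),(350,396)],175,130,5),103)])
print('cleat',[w2v(w) for w in unp('top',crop([(113,291),(380,289)],165,150,5),44)])
print('blk face',[w2v(w) for w in unp('top',crop([(143,262),(395,228)],165,150,5),66)])
print('blk face s',[w2v(w) for w in unp('side',crop([(375,137),(298,374)],175,165,5),66)])
E
```

```text
top [array([ 7.2, 16.7]), array([-5.5, 19.4]), array([  4.9, -69.9]), array([-19.2, -66.5])]
side [array([ 4.2, 21.4]), array([-11.,  23.])]
[array([ 7.4, 18.2]), array([-6.1, 20.2])]
cleat [array([-7.5, 99.8]), array([-28.3, -56.1])]
blk face [array([ 5.2, 77.3]), array([  4.5, -69.7])]
blk face s [array([  4. , -68.8]), array([ 3.5, 81.7])]
```

>>> {"name": "play_rows", "arguments": {"targets": [[0,0,0,-0.016],[0,-0.1,0,0],[0,0,0.6,0],[0,0,0.5,0],[0,0,0,0],[0,0,0,0]]}}

```text
time: 15.15
position: [567.4, -71.1, 78.0]
ee_rot: [-2.071, -2.361, 0.001]
ft_force: [0.0, 0.5, -2.0]
grip_width: 32.6
```

```bash
python3 - <<'E'
from h import *;from cell import env
o=env.observe();print(w2v(o['position']),o['position'],pose(o)[1])
for n in('side','top'):
  im=env.get_image(n)['pixels'];cv2.imwrite(f'pics/{n}11f.png',im)
  x,y=(175,130) if n=='side' else (165,150)
  cv2.imwrite(f'pics/{n}11.png',cv2.resize(im[y:y+120,x:x+150],None,fx=5,fy=5,interpolation=2))
E
```

```text
[ -16.53638579 -139.73079442] [567.43648836 -71.0805999   78.00809974] 1.7014890838634074
```

View pics/side11.png

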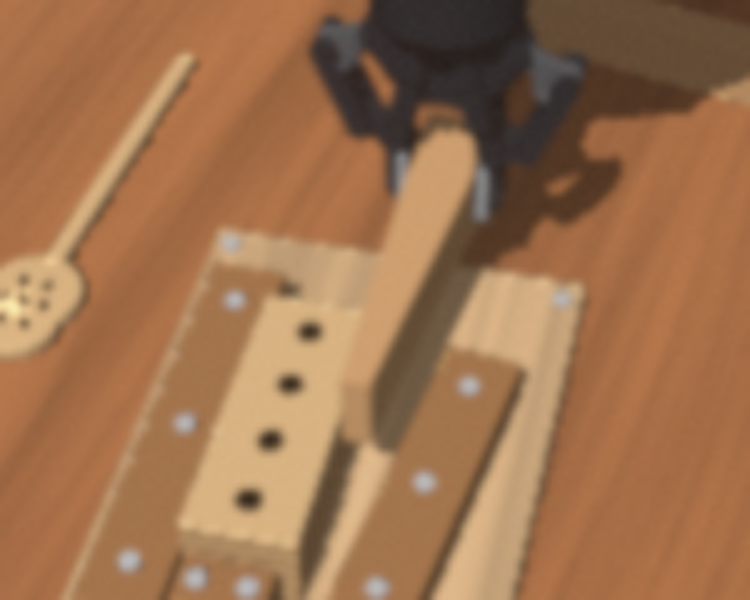

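View pics/top11.png

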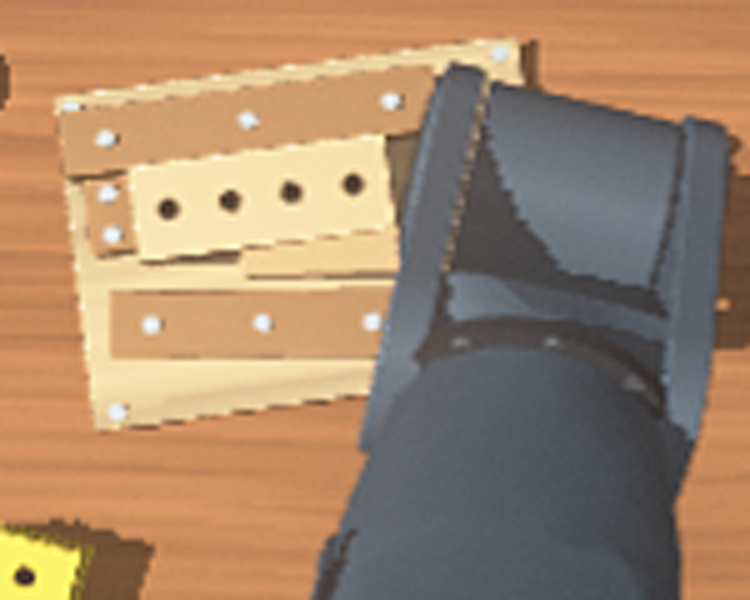

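```bash
python3 - <<'E'
from h import *
np.set_printoptions(precision=1,suppress=True)
print('top',[w2v(w) for w in unp('top',crop([(243,251),(247,276),(395,277)],165,150,5),110)])
print('side',[w2v(w) for w in unp('side',crop([(343,378),(376,386)],175,130,5),110)])
print([w2v(w) for w in unp('side',crop([(342,435),(372,443)],175,130,5),70)])
E
```

```text
top [array([ 0.1, 16.1]), array([-14. ,  15.7]), array([-26. , -65.5])]
side [array([-2.1, 16.3]), array([-17.7,  17.9])]
[array([-0.4, 16.1]), array([-15.2,  17.8])]
```

>>> {"name": "play_rows", "arguments": {"targets": [[0,0,0.5,0],[0,0,0.5,0],[0,0,0.4,0],[0,0,0.2,0],[0,0,0,0],[0,0,0,0]]}}

```text
time: 15.75
position: [568.3, -70.7, 30.6]
ee_rot: [2.07, 2.363, 0.0]
ft_force: [-0.4, 0.1, -1.3]
grip_width: 33.2
```

>>> {"name": "play_rows", "arguments": {"targets": [[0,0,0.08,0],[0,0,0,0]]}}

```text
time: 15.92
position: [568.3, -70.6, 28.3]
ee_rot: [2.069, 2.363, 0.001]
ft_force: [0.7, 0.4, -2.4]
grip_width: 32.6
```

>>> {"name": "play_rows", "arguments": {"targets": [[0,0,0.05,0],[0,0,0,0]]}}

```text
time: 16.08
position: [568.2, -70.6, 26.6]
ee_rot: [2.069, 2.363, 0.0]
ft_force: [-0.5, 0.3, -1.3]
grip_width: 32.7
```

>>> {"name": "play_rows", "arguments": {"targets": [[0,0,0.05,0],[0,0,0,0]]}}

```text
time: 16.25
position: [568.3, -70.6, 26.2]
ee_rot: [2.069, 2.363, 0.0]
ft_force: [-5.6, 1.3, 13.6]
grip_width: 33.3
```

>>> {"name": "play_rows", "arguments": {"targets": [[0,0,-0.05,0],[0.25,-0.01,0,0],[0.25,-0.01,0,0],[0.25,-0.01,0,0],[0.25,-0.01,0,0],[0,0,0,0]]}}

```text
time: 16.75
position: [562.5, -39.3, 26.3]
ee_rot: [-2.068, -2.364, 0.0]
ft_force: [0.3, 0.6, 0.1]
grip_width: 32.8
```

```bash
python3 - <<'E'
from h import *;from cell import env
o=env.observe();print(w2v(o['position']),o['position'],pose(o)[1],o['ft_force'])
for n in('side','top'):
  im=env.get_image(n)['pixels'];cv2.imwrite(f'pics/{n}12f.png',im)
  x,y=(175,130) if n=='side' else (165,150)
  cv2.imwrite(f'pics/{n}12.png',cv2.resize(im[y:y+120,x:x+150],None,fx=5,fy=5,interpolation=2))
E
```

```text
[ -16.3343452  -107.58090261] [562.51388523 -39.30916081  26.27305916] 1.7044714238638934 [0.32967109 0.5824396  0.07389926]
```

View pics/side12.png

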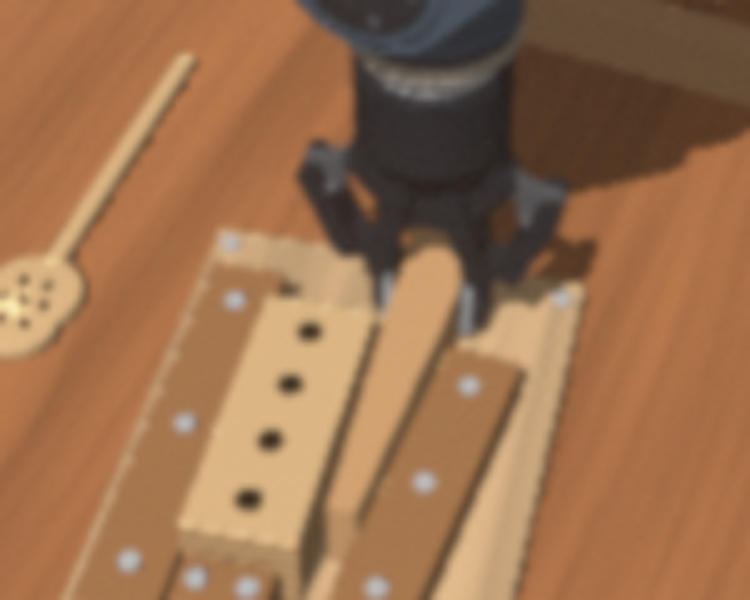

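View pics/top12.png

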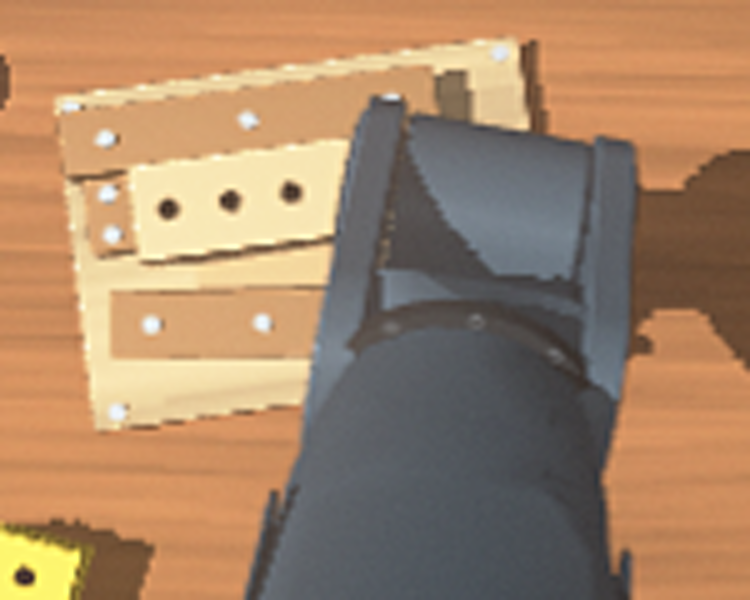

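>>> {"name": "play_rows", "arguments": {"targets": [[0.2,-0.006,0,0],[0.15,-0.005,0,0],[0,0,0,0]]}}

```text
time: 17.1
position: [561.5, -30.0, 26.5]
ee_rot: [2.069, 2.363, 0.001]
ft_force: [1.6, 1.4, -1.2]
grip_width: 33.1
```

>>> {"name": "play_rows", "arguments": {"targets": [[0,0,0,0],[0,0,0,0],[0,0,0,0],[0,0,0,0]], "claw": 0.3}}

```text
time: 17.43
position: [561.1, -30.7, 26.4]
ee_rot: [-2.069, -2.364, 0.0]
ft_force: [-0.5, 0.4, -0.7]
grip_width: 59.7
```

>>> {"name": "play_rows", "arguments": {"targets": [[0,0,-0.3,0],[0,0,-0.7,0],[0,0,-1,0],[0,0,-1,0],[0,0,-1,0],[0,0,0,0]]}}

```text
time: 17.93
position: [563.8, -31.0, 152.7]
ee_rot: [2.064, 2.358, 0.008]
ft_force: [-0.3, -0.5, 0.4]
grip_width: 59.9
```

```bash
python3 - <<'E'
from h import *;from cell import env
o=env.observe();print(w2v(o['position']),o['position'],pose(o)[1],o['ft_force'],o['q'])
im=env.get_image('side')['pixels']
cv2.imwrite(f'pics/side13.png',cv2.resize(im[130:250,175:325],None,fx=5,fy=5,interpolation=2))
E
```

```text
[-13.77386266 -99.56694542] [563.76489416 -30.98963214 152.66821465] 1.7034058758136983 [-0.33058674 -0.54056172  0.44759107] [-1.37355619e-01  4.65200650e-01  1.69343866e+00 -2.16546315e-05
  9.74063009e-01 -2.69963305e-01]
```

View pics/side13.png

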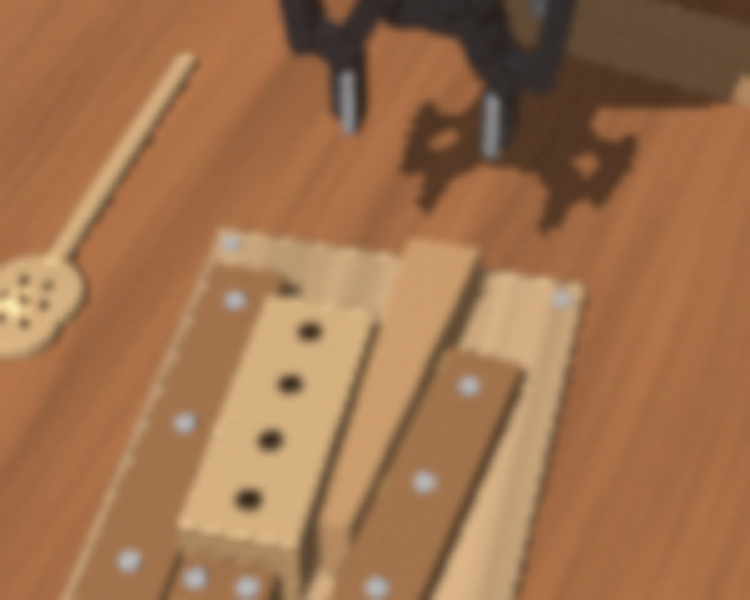

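>>> {"name": "play_rows", "arguments": {"targets": [[1,-0.105,0,0],[1,-0.105,0,0],[1,-0.105,0,0],[1,-0.105,0,0],[1,-0.105,0,0],[1,-0.105,0,0],[1,-0.105,0,0],[1,-0.105,0,0],[1,-0.105,0,0],[1,-0.105,0,0]]}}

```text
time: 18.82
position: [489.3, 263.7, 145.7]
ee_rot: [-2.069, -2.363, 0.002]
ft_force: [0.4, 1.5, 1.0]
grip_width: 59.8
```

>>> {"name": "play_rows", "arguments": {"targets": [[1,-0.105,0,0],[1,-0.105,0,0],[1,-0.105,0,0],[0.95,-0.105,0,0],[0,0,0,-0.0757],[0,0,0,-0.0757],[0,0,0,-0.0757],[0,0,0,-0.0757],[0,0,0,-0.0757],[0,0,0,-0.0757]]}}

```text
time: 19.65
position: [461.7, 378.0, 145.5]
ee_rot: [-1.105, -2.94, 0.002]
ft_force: [-0.2, 0.1, 0.7]
grip_width: 59.9
```

>>> {"name": "play_rows", "arguments": {"targets": [[0,0,0,-0.0757],[0,0,0,-0.0757],[0,0,0,-0.0757],[0,0,0,-0.0757],[0,0,0,-0.0757],[0,0,0,-0.0757],[0,0,0,-0.0757],[0,0,0,0]]}}

```text
time: 20.32
position: [461.7, 378.0, 145.6]
ee_rot: [0.177, -3.135, 0.001]
ft_force: [-0.1, 0.5, 0.5]
grip_width: 59.6
```

```bash
python3 - <<'E'
from h import *;from cell import env
o=env.observe();plan(o,(464.8,378.1),4,3.247)
for n in('side','top'):
  im=env.get_image(n)['pixels'];cv2.imwrite(f'pics/{n}14f.png',im)
  x,y=(150,280) if n=='side' else (85,185)
  cv2.imwrite(f'pics/{n}14.png',cv2.resize(im[y:y+120,x:x+190],None,fx=4,fy=4,interpolation=2))
im=cv2.imread('pics/top14f.png');cv2.imwrite('pics/top14v.png',cv2.resize(im[150:250,165:290],None,fx=6,fy=6,interpolation=2))
E
```

```text
phi -3.029 turn 0.005 units; AFTER turn shift units [-0.102 -0.008  4.721] from [461.7 378.  145.6]
```

View pics/side14.png

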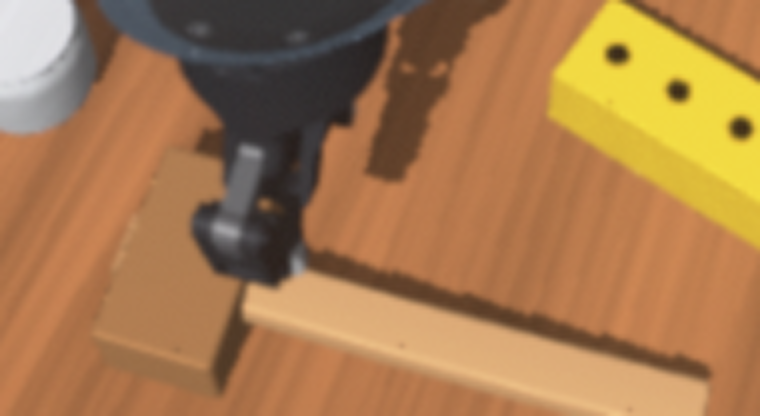

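View pics/top14v.png

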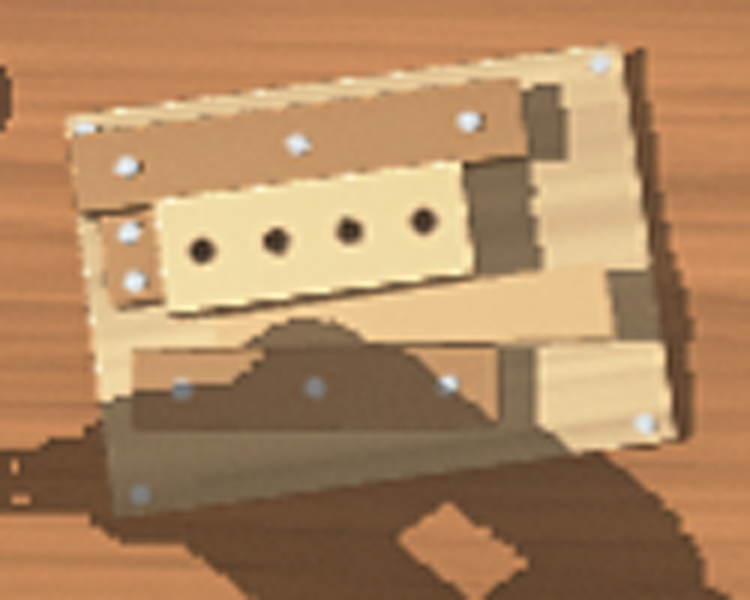

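>>> {"name": "play_rows", "arguments": {"targets": [[-0.1,0,0.6,0],[0,0,1,0],[0,0,1,0],[0,0,1,0],[0,0,0.7,0],[0,0,0.3,0],[0,0,0.08,0],[0,0,0,0]]}}

```text
time: 21.08
position: [465.2, 378.8, 6.1]
ee_rot: [0.166, -3.137, 0.0]
ft_force: [1.5, -0.3, 0.7]
grip_width: 59.7
```

>>> {"name": "play_rows", "arguments": {"targets": [[0,0,0,0],[0,0,0,0],[0,0,0,0],[0,0,0,0],[0,0,0,0]], "claw": 1, "squeeze": 120}}

```text
time: 21.5
position: [465.8, 379.2, 7.8]
ee_rot: [-0.169, 3.135, 0.002]
ft_force: [-2.2, -1.2, 9.3]
grip_width: 25.8
```

```bash
python3 - <<'E'
from h import *;from cell import env
np.set_printoptions(precision=1,suppress=True)
o=env.observe();print(o['position'],o['ft_force'],o['grip_width'],pose(o)[1])
print('thick end', [w2v(w) for w in unp('top',crop([(606,270),(612,333),(473,273)],165,150,6),58)])
im=env.get_image('side')['pixels']
cv2.imwrite('pics/side15.png',cv2.resize(im[280:384,150:340],None,fx=4,fy=4,interpolation=2))
im=env.get_image('top')['pixels']
cv2.imwrite('pics/top15.png',cv2.resize(im[185:310,60:210],None,fx=4,fy=4,interpolation=2))
E
```

```text
[465.8 379.2   7.8] [-2.2 -1.2  9.3] 25.774663566949055 -3.0340928606239026
thick end [array([  -2. , -133.8]), array([ -32.9, -132.3]), array([  5.6, -69.3])]
```

View pics/side15.png

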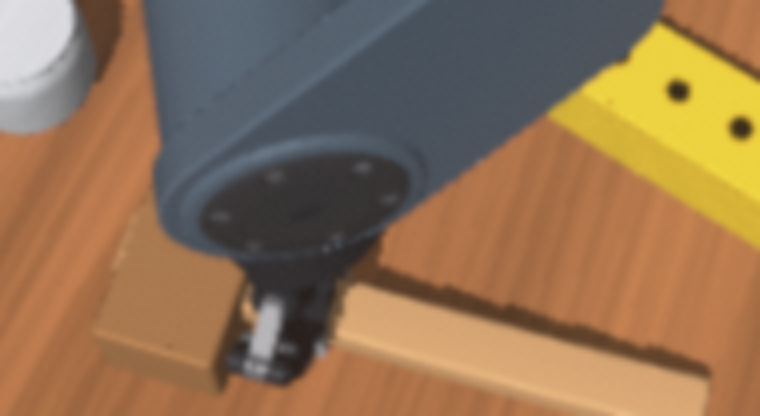

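View pics/top15.png

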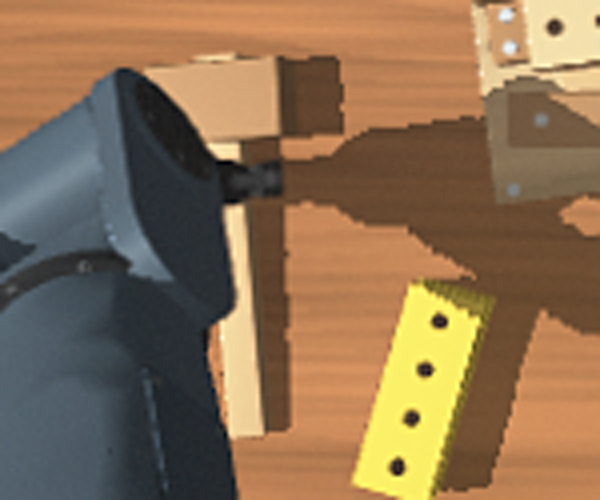

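>>> {"name": "play_rows", "arguments": {"targets": [[0,0,-0.2,0],[0,0,-0.5,0],[0,0,-0.8,0],[0,0,-1,0],[0,0,-1,0],[0,0,-0.5,-0.033],[0,0,0,0]]}}

```text
time: 22.18
position: [466.5, 379.7, 130.2]
ee_rot: [-0.253, 3.126, 0.005]
ft_force: [0.7, 0.0, -1.6]
grip_width: 25.3
```

```bash
python3 - <<'E'
from h import *;from cell import env
o=env.observe();print(o['grip_width'],o['ft_force'],o['torque']);plan(o,v2w(-77,-205),120,VT-np.pi)
im=env.get_image('side')['pixels']
cv2.imwrite('pics/side16.png',cv2.resize(im[234:384,100:350],None,fx=3,fy=3,interpolation=2))
E
```

```text
25.305220271460442 [ 0.69538976  0.00386182 -1.55829285] [0.06176403 0.10588146 0.07318037]
phi -2.980 turn 0.001 units; AFTER turn shift units [  1.089 -17.546   0.34 ] from [466.5 379.7 130.2]
```

View pics/side16.png

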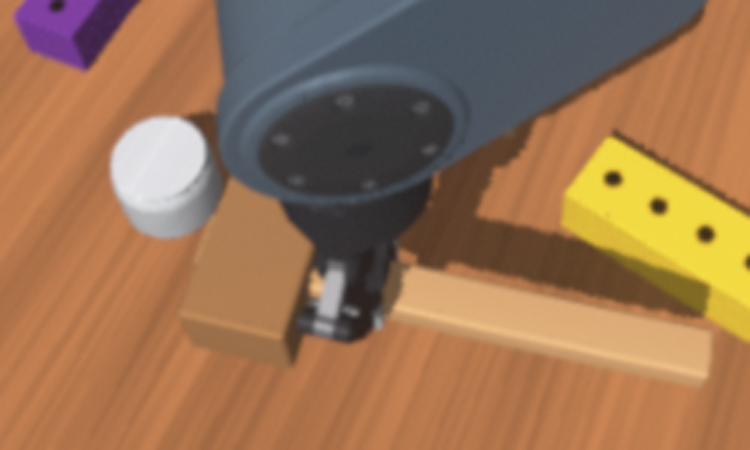

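>>> {"name": "play_rows", "arguments": {"targets": [[0.06,-0.5,0,0],[0.06,-0.9,0,0],[0.06,-1,0,0],[0.06,-1,0,0],[0.06,-1,0,0],[0.06,-1,0,0],[0.06,-1,0,0],[0.06,-1,0,0],[0.06,-1,0,0],[0.06,-1,0,0]]}}

```text
time: 23.07
position: [491.0, 95.9, 124.5]
ee_rot: [0.247, -3.129, 0.0]
ft_force: [1.5, 1.2, -4.2]
grip_width: 26.0
```

>>> {"name": "play_rows", "arguments": {"targets": [[0.06,-1,0,0],[0.06,-1,0,0],[0.06,-1,0,0],[0.06,-1,0,0],[0.06,-1,0,0],[0.06,-1,0,0],[0.06,-1,0,0],[0.06,-0.9,0,0],[0,-0.25,0,0],[0,0,0,0]]}}

```text
time: 23.9
position: [516.1, -147.6, 124.6]
ee_rot: [0.244, -3.13, -0.001]
ft_force: [-0.3, 1.0, -3.2]
grip_width: 25.7
```

```bash
python3 - <<'E'
from h import *;from cell import env
o=env.observe();print(o['grip_width'],o['ft_force'],w2v(o['position']));plan(o,v2w(-77,-202),30,VT-np.pi)
for n in('side','top'):
  im=env.get_image(n)['pixels'];cv2.imwrite(f'pics/{n}17f.png',im)
  x,y=(175,80) if n=='side' else (165,140)
  cv2.imwrite(f'pics/{n}17.png',cv2.resize(im[y:y+150,x:x+190],None,fx=4,fy=4,interpolation=2))
E
```

```text
25.716988219149563 [-0.31789891  0.97465737 -3.20513381] [ -79.45156848 -207.10705298]
phi -2.986 turn -0.003 units; AFTER turn shift units [-0.082  0.17   3.153] from [ 516.1 -147.6  124.6]
```

View pics/side17.png

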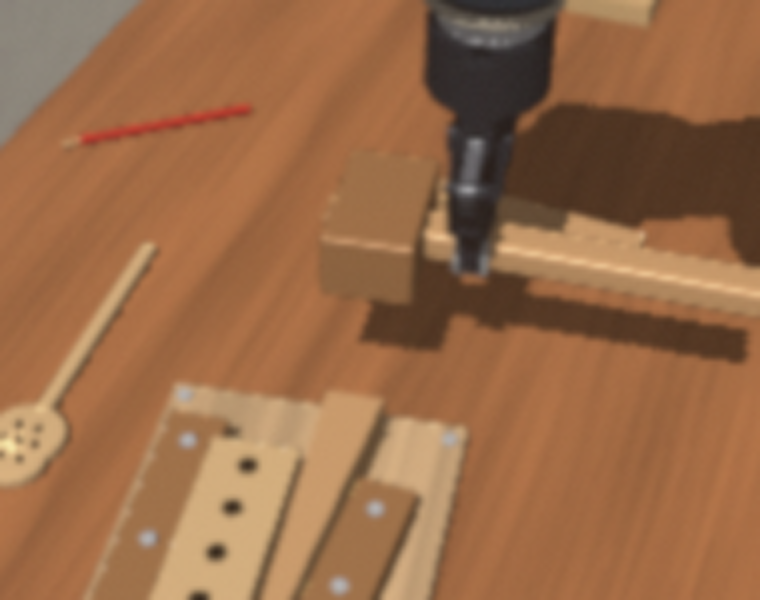

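View pics/top17.png

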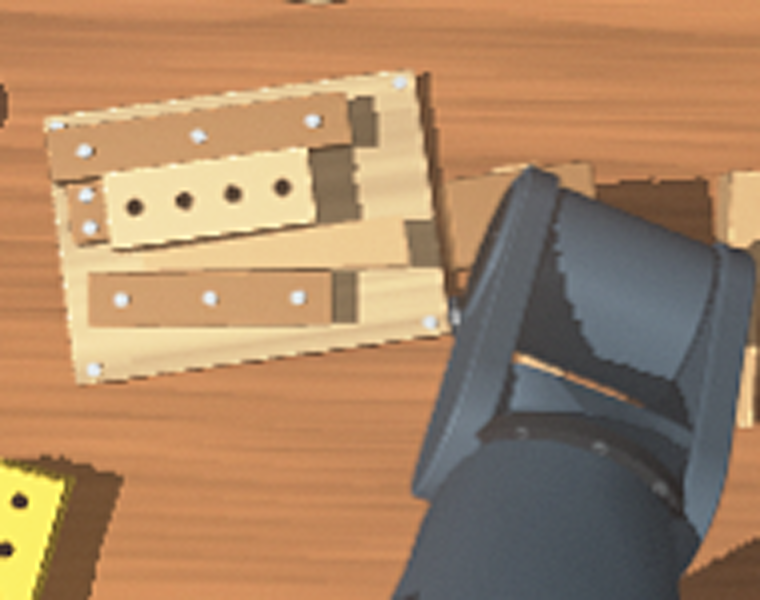

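>>> {"name": "play_rows", "arguments": {"targets": [[-0.08,0,0.6,0],[0,0,1,0],[0,0,0.8,0],[0,0,0.5,0],[0,0,0.2,0],[0,0,0,0],[0,0,0,0]]}}

```text
time: 24.58
position: [519.3, -145.2, 33.4]
ee_rot: [-0.251, 3.131, 0.0]
ft_force: [0.5, 0.9, -2.5]
grip_width: 25.7
```

```bash
python3 - <<'E'
from h import *;from cell import env
o=env.observe();print(o['grip_width'],o['ft_force'],w2v(o['position']));plan(o,v2w(-77,-183),30,VT-np.pi)
for n in('side','top'):
  im=env.get_image(n)['pixels'];cv2.imwrite(f'pics/{n}18f.png',im)
  x,y=(175,80) if n=='side' else (165,140)
  cv2.imwrite(f'pics/{n}18.png',cv2.resize(im[y:y+150,x:x+190],None,fx=4,fy=4,interpolation=2))
E
```

```text
25.6612130348361 [ 0.54881373  0.94593442 -2.4917242 ] [ -75.84388097 -205.22365013]
phi -2.981 turn 0.000 units; AFTER turn shift units [0.039 0.741 0.114] from [ 519.3 -145.2   33.4]
```

View pics/side18.png

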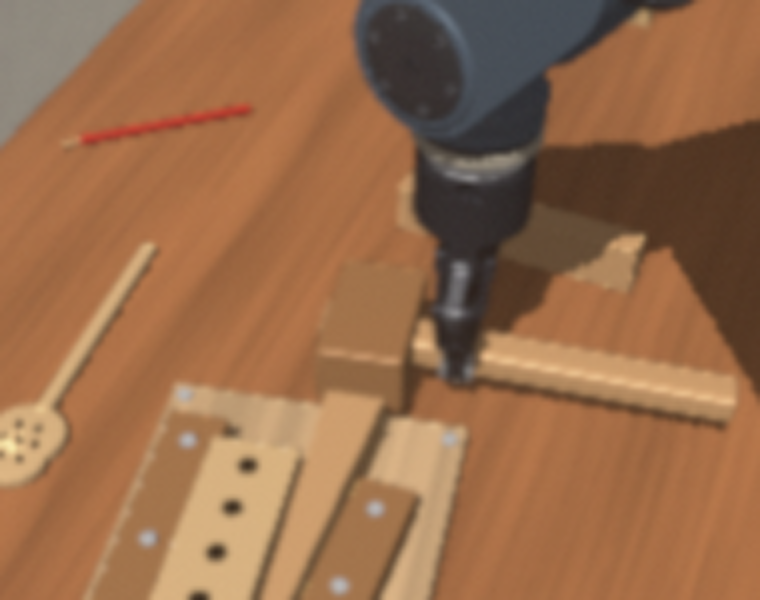

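View pics/top18.png

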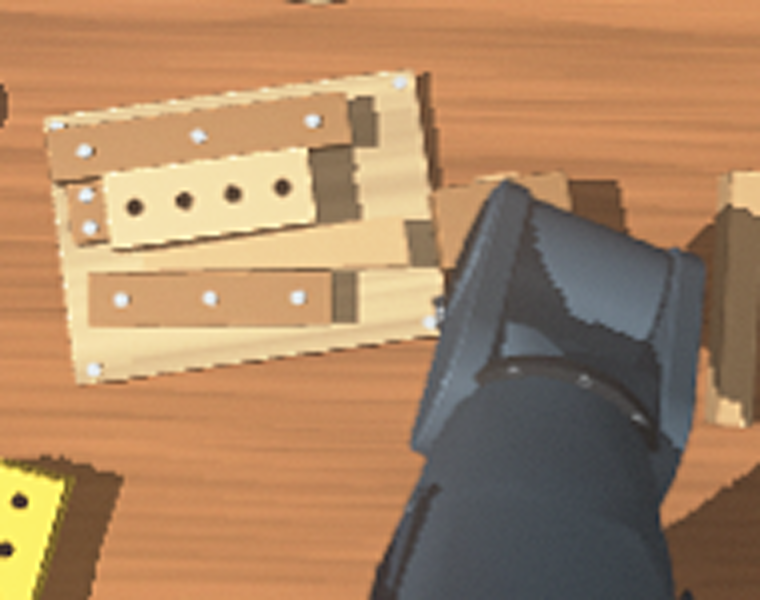

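```bash
python3 - <<'E'
from h import *
np.set_printoptions(precision=1,suppress=True)
print([w2v(w) for w in unp('top',crop([(436,188),(444,270),(569,173)],165,140,4),71)])
print([w2v(w) for w in unp('side',crop([(319,350),(409,362),(340,262),(425,275)],175,80,4),71)])
print('wedge end',[w2v(w) for w in unp('side',crop([(325,392),(383,400)],175,80,4),58)])
E
```

```text
[array([  16.8, -159.4]), array([ -43. , -156.5]), array([  14.3, -257.4])]
[array([  11.6, -155.8]), array([ -48.3, -157.1]), array([  17.7, -248.8]), array([ -42.9, -247.5])]
wedge end [array([   2. , -130.9]), array([ -36.3, -131.6])]
```

>>> {"name": "play_rows", "arguments": {"targets": [[0,0.2,0,0],[0,0.2,0,0],[0,0.2,0,0],[0,0.2,0,0],[0,0.2,0,0],[0,0.2,0,0],[0,0.2,0,0],[0,0,0,0]]}}

```text
time: 25.35
position: [512.1, -103.3, 32.9]
ee_rot: [0.251, -3.131, -0.001]
ft_force: [0.1, -0.2, -3.6]
grip_width: 25.6
```

```bash
python3 - <<'E'
from h import *;from cell import env
o=env.observe();print(o['grip_width'],o['ft_force'],w2v(o['position']))
im=env.get_image('side')['pixels']
cv2.imwrite(f'pics/side19.png',cv2.resize(im[110:270,175:365],None,fx=4,fy=4,interpolation=2))
E
```

```text
25.597362421224435 [ 0.11274956 -0.19239696 -3.64915313] [ -76.30138972 -162.70703458]
```

View pics/side19.png

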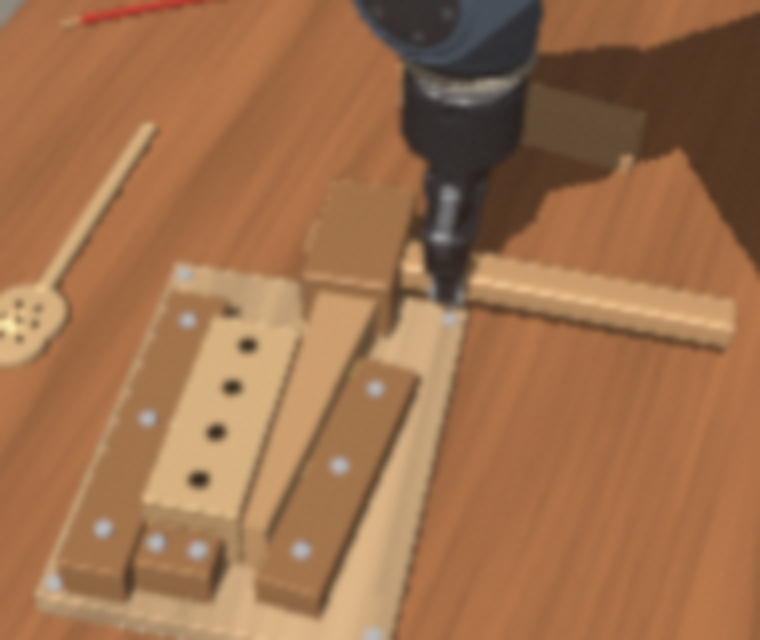

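>>> {"name": "play_rows", "arguments": {"targets": [[0,0.1,0,0],[0,0.1,0,0],[0,0.1,0,0],[0,0,0,0]]}}

```text
time: 25.73
position: [510.9, -95.1, 33.0]
ee_rot: [0.25, -3.131, -0.0]
ft_force: [-0.4, -0.3, -3.4]
grip_width: 26.2
```

>>> {"name": "play_rows", "arguments": {"targets": [[0,0.07,0,0],[0,0,0,0]]}}

```text
time: 25.9
position: [510.6, -93.2, 33.0]
ee_rot: [0.25, -3.131, -0.0]
ft_force: [0.4, -0.2, -2.9]
grip_width: 25.6
```

>>> {"name": "play_rows", "arguments": {"targets": [[0,0.05,0,0],[0,0,0,0]]}}

```text
time: 26.07
position: [510.4, -91.9, 33.0]
ee_rot: [0.25, -3.132, -0.0]
ft_force: [0.8, -0.0, -3.3]
grip_width: 25.8
```

>>> {"name": "play_rows", "arguments": {"targets": [[0,0.05,0,0],[0,0,0,0]]}}

```text
time: 26.23
position: [510.2, -90.4, 33.0]
ee_rot: [-0.25, 3.132, 0.0]
ft_force: [-0.1, -0.6, -2.5]
grip_width: 25.4
```

>>> {"name": "play_rows", "arguments": {"targets": [[0,0.06,0,0],[0,0,0,0]]}}

```text
time: 26.4
position: [510.0, -88.6, 33.0]
ee_rot: [-0.25, 3.131, -0.0]
ft_force: [0.9, -0.8, -3.0]
grip_width: 25.7
```

>>> {"name": "play_rows", "arguments": {"targets": [[0,0.05,0,0],[0,0,0,0]]}}

```text
time: 26.57
position: [509.7, -88.2, 33.1]
ee_rot: [-0.249, 3.131, -0.002]
ft_force: [-0.5, -10.6, -2.8]
grip_width: 25.5
```

>>> {"name": "play_rows", "arguments": {"targets": [[0,0.05,0,0],[0,0,0,0]]}}

```text
time: 26.73
position: [509.6, -87.9, 33.2]
ee_rot: [-0.249, 3.131, -0.004]
ft_force: [-1.9, -21.9, -4.5]
grip_width: 25.6
```

>>> {"name": "play_rows", "arguments": {"targets": [[0,0.05,0,0],[0,0,0,0]]}}

```text
time: 26.9
position: [509.4, -87.7, 33.3]
ee_rot: [-0.248, 3.131, -0.007]
ft_force: [-4.0, -32.5, -4.8]
grip_width: 25.5
```

>>> {"name": "play_rows", "arguments": {"targets": [[0,-0.3,0,0],[0,0,0,0],[0,0.15,0,0],[0,0.15,0,0],[0,0,0,0]]}}

```text
time: 27.32
position: [509.2, -87.5, 33.2]
ee_rot: [-0.249, 3.131, -0.009]
ft_force: [-5.9, -41.2, -6.2]
grip_width: 26.0
```

>>> {"name": "play_rows", "arguments": {"targets": [[0,-0.35,0,0],[0,0,0,0],[0,0.2,0,0],[0,0.15,0,0],[0,0,0,0]]}}

```text
time: 27.73
position: [509.3, -87.4, 33.3]
ee_rot: [-0.249, 3.131, -0.009]
ft_force: [-6.2, -44.5, -6.7]
grip_width: 25.2
```

>>> {"name": "play_rows", "arguments": {"targets": [[0,-0.2,0,0],[0,-0.4,0,0],[0,0,0,0]]}}

```text
time: 27.98
position: [512.3, -102.4, 33.0]
ee_rot: [-0.251, 3.131, 0.0]
ft_force: [-0.3, -0.6, -3.0]
grip_width: 25.6
```

```bash
python3 - <<'E'
from h import *;from cell import env
np.set_printoptions(precision=1,suppress=True)
o=env.observe();print(o['grip_width'],o['ft_force'],w2v(o['position']))
for n in('side','top'):
  im=env.get_image(n)['pixels']
  x,y=(175,110) if n=='side' else (165,140)
  cv2.imwrite(f'pics/{n}20.png',cv2.resize(im[y:y+150,x:x+190],None,fx=4,fy=4,interpolation=2))
E
```

```text
25.575578796359157 [-0.3 -0.6 -3. ] [ -75.9 -161.9]
```

View pics/side20.png

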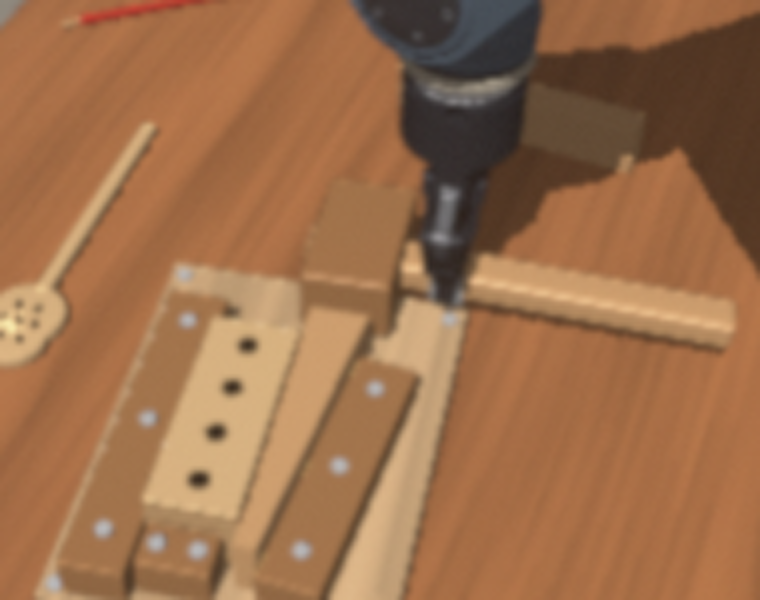

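View pics/top20.png

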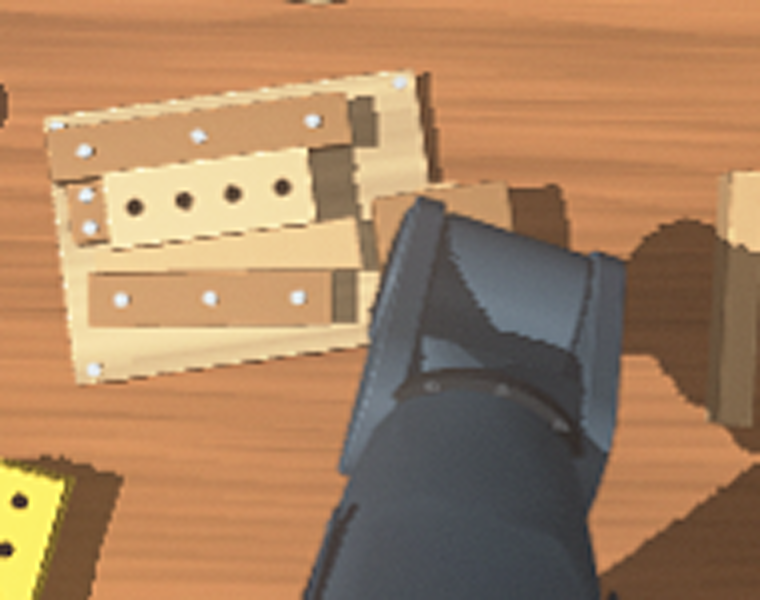

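>>> {"name": "play_rows", "arguments": {"targets": [[0,-0.4,-0.3,0],[0,-0.1,-1,0],[0,0,-1,0],[0,0,-1,0],[-0.06,0.5,0,0],[-0.06,0.9,0,0],[-0.06,1,0,0],[-0.06,1,0,0],[-0.06,1,0,0],[-0.06,1,0,0]]}}

```text
time: 28.92
position: [499.0, 46.3, 132.6]
ee_rot: [-0.251, 3.131, 0.0]
ft_force: [0.3, -0.3, -2.6]
grip_width: 25.5
```

>>> {"name": "play_rows", "arguments": {"targets": [[-0.06,1,0,0],[-0.06,1,0,0],[-0.06,1,0,0],[-0.06,1,0,0],[-0.06,1,0,0],[-0.06,1,0,0],[-0.06,1,0,0],[-0.06,1,0,0],[-0.06,1,0,0],[-0.06,1,0,0]]}}

```text
time: 29.75
position: [468.9, 345.5, 132.5]
ee_rot: [0.251, -3.131, -0.0]
ft_force: [1.0, -0.8, -3.8]
grip_width: 25.4
```

```bash
python3 - <<'E'
from h import *;from cell import env
o=env.observe();print(o['grip_width'],o['ft_force'],o['position']);plan(o,(465.8,379.2),12,-3.034)
E
```

```text
25.435379865914783 [ 1.01126916 -0.78521131 -3.7929987 ] [468.94931565 345.46263767 132.47935809]
phi -2.982 turn 0.033 units; AFTER turn shift units [-0.016  1.129  4.016] from [468.9 345.5 132.5]
```

Mallet back over its free spot; lowering.

>>> {"name": "play_rows", "arguments": {"targets": [[0,0.6,0,0],[0,0.4,0.5,0],[0,0,1,0],[0,0,1,0],[0,0,0.8,0],[0,0,0.4,0],[0,0,0.2,0],[0,0,0,0],[0,0,0,0]]}}

```text
time: 30.5
position: [465.4, 373.9, 16.2]
ee_rot: [-0.25, 3.13, 0.001]
ft_force: [0.2, 0.6, -2.0]
grip_width: 25.6
```

>>> {"name": "play_rows", "arguments": {"targets": [[0,0,0.08,0],[0,0,0.06,0],[0,0,0,0]]}}

```text
time: 30.75
position: [465.0, 373.6, 11.3]
ee_rot: [-0.25, 3.131, 0.001]
ft_force: [-0.2, -0.0, -2.9]
grip_width: 25.5
```

>>> {"name": "play_rows", "arguments": {"targets": [[0,0,0.06,0],[0,0,0,0]]}}

```text
time: 30.92
position: [464.8, 373.5, 9.0]
ee_rot: [-0.25, 3.132, 0.0]
ft_force: [0.7, 0.0, -3.3]
grip_width: 25.4
```

>>> {"name": "play_rows", "arguments": {"targets": [[0,0,0.04,0],[0,0,0,0]]}}

```text
time: 31.08
position: [464.9, 373.6, 7.9]
ee_rot: [-0.25, 3.131, 0.0]
ft_force: [-0.7, 0.1, -2.0]
grip_width: 25.9
```

>>> {"name": "play_rows", "arguments": {"targets": [[0,0,0.03,0],[0,0,0,0]]}}

```text
time: 31.25
position: [464.9, 373.6, 7.9]
ee_rot: [-0.25, 3.131, 0.0]
ft_force: [-3.6, -3.4, 10.4]
grip_width: 25.8
```

Contact with the bench; release and rise.

>>> {"name": "play_rows", "arguments": {"targets": [[0,0,0,0],[0,0,0,0],[0,0,0,0],[0,0,0,0],[0,0,0,0]], "claw": 0.3}}

```text
time: 31.67
position: [464.8, 373.5, 6.8]
ee_rot: [0.25, -3.132, -0.0]
ft_force: [0.2, 0.5, 0.4]
grip_width: 59.8
```

>>> {"name": "play_rows", "arguments": {"targets": [[0,0,-0.3,0],[0,0,-0.7,0],[0,0,-1,0],[0,0,-1,0],[0,0,-1,0],[0.8,0,-1,0],[0.8,0,-0.5,0],[0.8,0,0,0],[0.6,0,0,0],[0,0,0,0]]}}

```text
time: 32.5
position: [373.3, 358.7, 172.8]
ee_rot: [0.252, -3.131, 0.0]
ft_force: [1.1, -0.1, 0.3]
grip_width: 59.8
```

```bash
python3 - <<'E'
from h import *;from cell import env
np.set_printoptions(precision=1,suppress=True)
o=env.observe();print(o['grip_width'],o['ft_force'],o['position'],o['time'])
for n in('side','top'):
  im=env.get_image(n)['pixels'];cv2.imwrite(f'pics/{n}21.png',im);
  x,y=(175,165) if n=='side' else (165,150)
  cv2.imwrite(f'pics/{n}21v.png',cv2.resize(im[y:y+110,x:x+125],None,fx=5,fy=5,interpolation=2))
E
```

```text
59.81600097923417 [ 1.1 -0.1  0.3] [373.3 358.7 172.8] 32.5
```

View pics/side21.png

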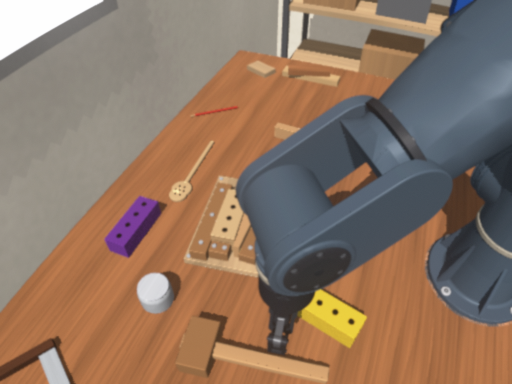

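View pics/top21.png

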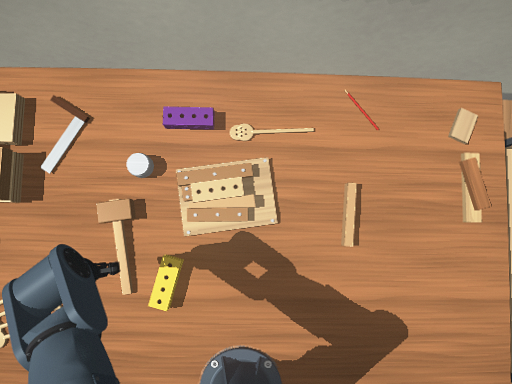

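View pics/top21v.png

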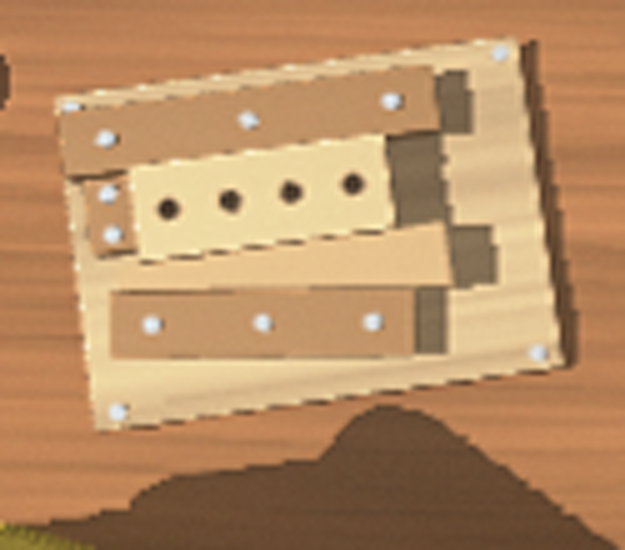

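View pics/side21v.png

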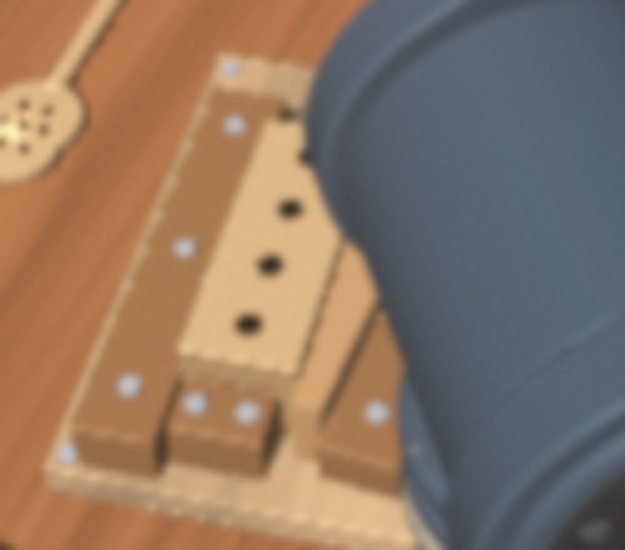

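The final views show the block against fence and stop, and the wedge filling the gap with its thick end at top crop (450,255). The mallet lies flat on the bench at (114,210), and the strip, spoon and tin have not moved.

```bash
python3 - <<'E'
from h import *;from cell import env
print([w2v(w) for w in unp('top',crop([(449,223),(453,286)],165,150,5),58)])
print(env.close_job())
E
```

```text
[array([   3.69725019, -101.47021158]), array([-33.20325667, -98.5761399 ])]
the job is handed in; nothing more can be done
None
```

The block is clamped in the vise, and I handed the job in at about 32.5 s of the 72 s allowed; the hand-in gave no verdict.

**What I did:**
1. I slid the block to the end stop and then against the fence, stopping at about 18 N of contact force each time.
2. I set the wedge on the board, thin end first, about 37 mm short of the nominal snug place, and let go of it.
3. I drove it in with the mallet by a steady push of 32 N and two taps of 41 N and 44 N. The last tap moved it only about 0.1 mm.
4. I laid the mallet back on the bench where it had been and let go.

**Last checks:**
- **Block:** in the last top view it is against both fence and stop and parallel to the fence. The side view is partly blocked by the arm but agrees where the block can be seen.
- **Wedge:** it fills the gap. Its thick end measures at vise y of about -100 mm; nominal snug is -97 mm, so it is within the stated 3 mm plus camera error.
- **Bystanders:** the strip, spoon and tin look unmoved in the last top view.
- **Robot:** the gripper is open, clear of everything and reads about zero force.

**Disagreements:**
- The two cameras differed by about 2–3 mm and 0.013 rad on the vise pose, so I used an average and relied on contact forces for the final seating.
- The taps peaked slightly above 40 N, but that was through the held mallet, not the arm or the gripper's body. The highest wrist force I read, about 45 N, is well under the 120 N limit.

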